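Tip the shortbread bars into the tub, lid it and stack the boxes on it

ROBOT

A 6-joint arm with a two-finger parallel gripper is mounted at the origin on a cart in front of the work surface, level with it; the furniture and walls round the work are solid. World frame = base frame: x ahead of the robot, y to its left, z up, the work surface at z = 0. Lengths are in m, angles in rad, forces in N, time in s.
With the tool pointing down it reaches from about 0.35 to 0.975 m from the base axis. Payload 4.9 kg.
Tool frame: the origin (TCP) lies on the centre line of the jaws, within the pads' length; the fingertips stand 25 mm ahead of it and the grasp point (between the pads) lies 6 mm ahead of it; z points along the fingers, y is the line along which they close (so a half turn about z gives the same grasp; the last joint's range is limited). The gripper opens to 85 mm and grips with 20 to 120 N. Pads are 22 mm wide; open, the fingers measure 114 mm over their backs; the gripper's body (76 mm by 85 mm) begins 54 mm behind the grasp point. The pads swing forward as they close: fully open they stand 13 mm farther back than shut.
Start: joints at [1.082, 0.053, 1.613, -0, 1.476, -0.119], TCP at [0.226, 0.583, 0.256] pointing down, gripper open.
Joint ranges: [-3.01, 3.01], [-1.01, 2.22], [0.06, 2.58], [-1.02, 4.17], [0.09, 2.62], [-3.14, 3.14]. Speed limits (rad/s): [2.57, 2.57, 3.14, 3.14, 3.14, 3.14].

INTERFACE

Orientations are given as a unit quaternion [w, x, y, z].
In Python, from plant import state, grab_frame, get_calibration, job gives the robot as it stands. The module is installed in compiled form; this text tells all that it offers.
- The arm moves only by the tool move_arm, never from a script. Its argument "targets" is a list that holds one entry, the list of rows, each a list of 5 numbers: the opening in per cent of the stroke, from 0 (shut) to 100 (fully open), then the shift along the tool's x, y, z as a fraction of full scale, then the turn about the tool's z as a fraction of full scale. A call has 1 to 5 rows; each row shifts and turns the commanded pose from where the row before left it, along the tool's axes as they then stand; what a row does not reach is not made up. Full scale, the value 1, is 0.6 m for a shift and 6 degrees for a turn. A row lasts 1/12 s, in which the tool goes at most 41.7 mm and 7.16 degrees, less where a joint would pass 70% of its speed; a pose out of reach is approached as far as the arm can. A call with a number of a shift or a turn outside -1 to 1 is refused whole. A call with a gripper value outside its range is refused whole. The fingers move at their own pace and stop on an object; the grip force is fixed at half the most. Time passes only in rows, so rows that do not move let the fingers close. It gives the time, the measured TCP pose, the force, the opening and the grip force at its end, in the units of the state.
- state(): the state, without advancing time (a new reading comes with each control period).
- grab_frame(name): name is "scene" or "side" or "wrist"; returns the picture (400x640x3 uint8, red, green, blue); there is no depth.
- get_calibration(name): a dict with "vertical_fov" (degrees; the focal length in pixels is half the picture's height over the tangent of half this angle, whatever the lens; pixels are square), "cx", "cy" (the principal point, pixels), "R" (3x3) and "t" (3): a world point X has camera coordinates R X + t. Camera axes: x right, y down, z forward; pixel columns grow to the right and rows downward; lengths in m; the calibration is good to about 2 mm. A picture is of the moment at which its call begins: read the wrist's pose just before it. get_calibration takes no time and is no camera call; for the wrist camera it gives the pose at the moment of the call.
- job.job_done(): hands the job in; it is judged then, once.
The state is a dict: "time": time; "joint_pos": joint angles; "joint_vel": joint speeds; "joint_efforts": joint torques, N m; "tool_pos": TCP position; "tool_rot": TCP orientation; "contact_force": force on the tool from outside, world axes, zero at the start; "ft_torque": the same for the moment, N m; "gripper_width": opening from 0.0 (shut) to 1.0 (fully open); "grasp_force": force on a finger pad.
Only numpy, scipy, OpenCV 4.12 (cv2) and the standard library are available. Lean on these libraries where they do the work, as an engineer would, in place of code of your own. Each camera call takes 0.05 s, during which the arm holds its last target. There are 200 camera calls.

TASK

Put the baking away: lift the serving tray by its arched handle and tip it so that all the shortbread bars slide off its open front into the large tub, without touching the bars with the gripper, and set the empty tray back flat on the cork mat. With all the bars in, close the tub with its large lid, fully home on the rim. Then stack every small closed box upright on the lid, side by side or on one another, each with its four feet down in the corner recesses of the lid below it, and leave the mug, the honey jar and the tea box where they are.

Things in the scene. Friction and masses are not known exactly. Their poses are not given: they have to be found in the camera images.
- tray_grip (a point): centre of the wooden grip atop the arched handle of the dark serving tray (0.30 kg, balanced under the grip; z up). Grip: flat-sided bar 14 mm thick (tray's x; fingers close along x), 84 mm long (y), 28 mm high, centre 101 mm above the tray's underside. The handle's wire spans the tray across y, 166 mm wide overall, 93 mm above the floor. Starts on the mat, open front roughly to the robot.
- tray_lip (a point): middle of the tray's open front edge, on the floor's upper face: 100 mm in -x and 97 mm below the grip's centre, 4 mm above the underside; axes as the tray's. Floor 200 (x) by 150 mm (y), 18 mm rims on both long sides and at the back (+x), none at the front (-x). Non-stick: bars begin to slide at about 13 to 19 degrees of tilt.
- mat: fixed cork mat, 220 (x) by 180 (y) by 4 mm; origin at the centre of its underside. The tray belongs on it, so the tray's underside then lies at z = 4 mm.
- bar_1_mid (a point): centre of shortbread bar 1, chocolate topped, 60 x 44 x 24 mm, 40 g, lying on the tray at the start. Two to four bars are there.
- bar_2_mid (a point): centre of shortbread bar 2, chocolate topped, 60 x 44 x 24 mm, 40 g, lying on the tray at the start. Two to four bars are there.
- bar_3_mid (a point): centre of shortbread bar 3, chocolate topped, 60 x 44 x 24 mm, 40 g, lying on the tray at the start. Two to four bars are there.
- bar_4_mid (a point): centre of shortbread bar 4, chocolate topped, 60 x 44 x 24 mm, 40 g, lying on the tray at the start. Two to four bars are there.
- tub_floor (a point): centre of the inner floor of the large white open tub, 4 mm above its underside. Outside 140 (x) by 224 (y) by 109 mm high (146 by 230 over flange and clips), walls 4 mm, inside 132 by 216 by 105 mm deep; loose, 0.75 kg, z up, standing on the worktop.
- tub_rim (a point): centre of the tub's mouth, level with its top edge, 105 mm above the inner floor. Axes as the tub's. Wall cupboards hang over the worktop beyond the tub, from about 0.60 m ahead of the robot's base and 0.65 m above the worktop: keep lifts there low.
- lid_grip (a point): in the grip rib atop the large teal lid: rib 72 mm long (lid's x), 14 mm thick (y; fingers close along y), 26 mm high, from 15 mm below this point to 11 mm above. Lid 148 (x) by 232 (y) mm, 0.20 kg; a plug 124 by 208 mm, 8 mm deep, under its 8 mm plate enters the tub's mouth with 4 mm of play. Lid x goes along tub x, either way round. Starts flat on its plug on the worktop, this point 31 mm up.
- lid_seat (a point): centre of the lid's underside at the foot of the plug's collar, the face that comes to rest on the tub's rim (at point tub_rim when closed); 23 mm below lid_grip.
- place_left (a point): centre of one of two places for small boxes on the large lid, at +72 mm in the lid's y, on the floor of its four recesses (5 mm below the lid's top; 20 mm square, at +-36 mm x, +-18 mm y from here). A small box stands here with its x along the lid's x, either way round; its centre is then 23 mm above this point.
- place_right (a point): the same, at -72 mm in the lid's y.
- box_a_mid (a point): centre (half-way up) of small closed storage box a, white with a teal lid fixed on it: 108 (x) by 62 (y) by 46 mm high, 0.22 kg, standing on four tapered feet 6 mm high (15 mm wide at the root, 9 mm at the tip) at +-36 mm (x) and +-18 mm (y). z is up. Three or four boxes are there; d, if there, starts standing on a.
- box_b_mid (a point): centre (half-way up) of small closed storage box b, white with a teal lid fixed on it: 108 (x) by 62 (y) by 46 mm high, 0.22 kg, standing on four tapered feet 6 mm high (15 mm wide at the root, 9 mm at the tip) at +-36 mm (x) and +-18 mm (y). z is up. Three or four boxes are there; d, if there, starts standing on a.
- box_c_mid (a point): centre (half-way up) of small closed storage box c, white with a teal lid fixed on it: 108 (x) by 62 (y) by 46 mm high, 0.22 kg, standing on four tapered feet 6 mm high (15 mm wide at the root, 9 mm at the tip) at +-36 mm (x) and +-18 mm (y). z is up. Three or four boxes are there; d, if there, starts standing on a.
- box_d_mid (a point): centre (half-way up) of small closed storage box d, white with a teal lid fixed on it: 108 (x) by 62 (y) by 46 mm high, 0.22 kg, standing on four tapered feet 6 mm high (15 mm wide at the root, 9 mm at the tip) at +-36 mm (x) and +-18 mm (y). z is up. Three or four boxes are there; d, if there, starts standing on a.
- box_a_top (a point): centre of the lid of small box a, on the floor of its four corner recesses (5 mm deep, 20 mm square, at +-36 and +-18 mm), 18 mm above the box's centre. Another small box standing here, its x along this x either way round, has its centre 23 mm above this point.
- box_b_top (a point): centre of the lid of small box b, on the floor of its four corner recesses (5 mm deep, 20 mm square, at +-36 and +-18 mm), 18 mm above the box's centre. Another small box standing here, its x along this x either way round, has its centre 23 mm above this point.
- box_c_top (a point): centre of the lid of small box c, on the floor of its four corner recesses (5 mm deep, 20 mm square, at +-36 and +-18 mm), 18 mm above the box's centre. Another small box standing here, its x along this x either way round, has its centre 23 mm above this point.
- box_d_top (a point): centre of the lid of small box d, on the floor of its four corner recesses (5 mm deep, 20 mm square, at +-36 and +-18 mm), 18 mm above the box's centre. Another small box standing here, its x along this x either way round, has its centre 23 mm above this point.
- mug: striped mug, a bystander 95 mm high; origin under its middle
- honey: honey jar, a bystander 99 mm high; origin under its middle
- tea: red tea carton, a bystander 72 x 135 x 78 mm; origin under its middle

How it is judged:
On the way, in this order (a step that is already met when the one before it is completed fails the run):
1. all the bars lie in the tub (x of bar_1_mid in the frame of tub_floor between -0.066 and 0.066 m and y of bar_1_mid in the frame of tub_floor between -0.108 and 0.108 m and z of bar_1_mid in the frame of tub_floor between 0.004 and 0.098 m and x of bar_2_mid in the frame of tub_floor between -0.066 and 0.066 m and y of bar_2_mid in the frame of tub_floor between -0.108 and 0.108 m and z of bar_2_mid in the frame of tub_floor between 0.004 and 0.098 m and x of bar_3_mid in the frame of tub_floor between -0.066 and 0.066 m and y of bar_3_mid in the frame of tub_floor between -0.108 and 0.108 m and z of bar_3_mid in the frame of tub_floor between 0.004 and 0.098 m and x of bar_4_mid in the frame of tub_floor between -0.066 and 0.066 m and y of bar_4_mid in the frame of tub_floor between -0.108 and 0.108 m and z of bar_4_mid in the frame of tub_floor between 0.004 and 0.098 m), for 0.3 s.
2. the lid is fully home on the tub (horizontal distance between lid_seat and tub_rim below 0.008 m and z of lid_seat in the frame of tub_rim between -0.003 and 0.003 m and angle between the x axis of lid_seat and the x axis of tub_rim, either way round below 0.1 rad and angle between lid_seat's own z axis and vertical below 0.04 rad), for 0.3 s.
At the end, for the whole second after the job is handed in: Bars in the tub; lid on its rim (3 mm height, 8 mm sideways, 0.1 rad); every small box in a place of the lid or on another small box, feet in recesses (6 mm sideways, 3 mm height, 0.12 rad); tray level on the mat, grip within 50 mm of its centre; all at rest (all of step 1 and all of step 2 and ((x of box_a_mid in the frame of place_left between -0.006 and 0.006 m and y of box_a_mid in the frame of place_left between -0.006 and 0.006 m and z of box_a_mid in the frame of place_left between 0.02 and 0.0255 m and angle between the x axis of box_a_mid and the x axis of place_left, either way round below 0.12 rad) or (x of box_a_mid in the frame of place_right between -0.006 and 0.006 m and y of box_a_mid in the frame of place_right between -0.006 and 0.006 m and z of box_a_mid in the frame of place_right between 0.02 and 0.0255 m and angle between the x axis of box_a_mid and the x axis of place_right, either way round below 0.12 rad) or (x of box_a_mid in the frame of box_b_top between -0.006 and 0.006 m and y of box_a_mid in the frame of box_b_top between -0.006 and 0.006 m and z of box_a_mid in the frame of box_b_top between 0.02 and 0.0255 m and angle between the x axis of box_a_mid and the x axis of box_b_top, either way round below 0.12 rad) or (x of box_a_mid in the frame of box_c_top between -0.006 and 0.006 m and y of box_a_mid in the frame of box_c_top between -0.006 and 0.006 m and z of box_a_mid in the frame of box_c_top between 0.02 and 0.0255 m and angle between the x axis of box_a_mid and the x axis of box_c_top, either way round below 0.12 rad) or (x of box_a_mid in the frame of box_d_top between -0.006 and 0.006 m and y of box_a_mid in the frame of box_d_top between -0.006 and 0.006 m and z of box_a_mid in the frame of box_d_top between 0.02 and 0.0255 m and angle between the x axis of box_a_mid and the x axis of box_d_top, either way round below 0.12 rad)) and ((x of box_b_mid in the frame of place_left between -0.006 and 0.006 m and y of box_b_mid in the frame of place_left between -0.006 and 0.006 m and z of box_b_mid in the frame of place_left between 0.02 and 0.0255 m and angle between the x axis of box_b_mid and the x axis of place_left, either way round below 0.12 rad) or (x of box_b_mid in the frame of place_right between -0.006 and 0.006 m and y of box_b_mid in the frame of place_right between -0.006 and 0.006 m and z of box_b_mid in the frame of place_right between 0.02 and 0.0255 m and angle between the x axis of box_b_mid and the x axis of place_right, either way round below 0.12 rad) or (x of box_b_mid in the frame of box_a_top between -0.006 and 0.006 m and y of box_b_mid in the frame of box_a_top between -0.006 and 0.006 m and z of box_b_mid in the frame of box_a_top between 0.02 and 0.0255 m and angle between the x axis of box_b_mid and the x axis of box_a_top, either way round below 0.12 rad) or (x of box_b_mid in the frame of box_c_top between -0.006 and 0.006 m and y of box_b_mid in the frame of box_c_top between -0.006 and 0.006 m and z of box_b_mid in the frame of box_c_top between 0.02 and 0.0255 m and angle between the x axis of box_b_mid and the x axis of box_c_top, either way round below 0.12 rad) or (x of box_b_mid in the frame of box_d_top between -0.006 and 0.006 m and y of box_b_mid in the frame of box_d_top between -0.006 and 0.006 m and z of box_b_mid in the frame of box_d_top between 0.02 and 0.0255 m and angle between the x axis of box_b_mid and the x axis of box_d_top, either way round below 0.12 rad)) and ((x of box_c_mid in the frame of place_left between -0.006 and 0.006 m and y of box_c_mid in the frame of place_left between -0.006 and 0.006 m and z of box_c_mid in the frame of place_left between 0.02 and 0.0255 m and angle between the x axis of box_c_mid and the x axis of place_left, either way round below 0.12 rad) or (x of box_c_mid in the frame of place_right between -0.006 and 0.006 m and y of box_c_mid in the frame of place_right between -0.006 and 0.006 m and z of box_c_mid in the frame of place_right between 0.02 and 0.0255 m and angle between the x axis of box_c_mid and the x axis of place_right, either way round below 0.12 rad) or (x of box_c_mid in the frame of box_a_top between -0.006 and 0.006 m and y of box_c_mid in the frame of box_a_top between -0.006 and 0.006 m and z of box_c_mid in the frame of box_a_top between 0.02 and 0.0255 m and angle between the x axis of box_c_mid and the x axis of box_a_top, either way round below 0.12 rad) or (x of box_c_mid in the frame of box_b_top between -0.006 and 0.006 m and y of box_c_mid in the frame of box_b_top between -0.006 and 0.006 m and z of box_c_mid in the frame of box_b_top between 0.02 and 0.0255 m and angle between the x axis of box_c_mid and the x axis of box_b_top, either way round below 0.12 rad) or (x of box_c_mid in the frame of box_d_top between -0.006 and 0.006 m and y of box_c_mid in the frame of box_d_top between -0.006 and 0.006 m and z of box_c_mid in the frame of box_d_top between 0.02 and 0.0255 m and angle between the x axis of box_c_mid and the x axis of box_d_top, either way round below 0.12 rad)) and ((x of box_d_mid in the frame of place_left between -0.006 and 0.006 m and y of box_d_mid in the frame of place_left between -0.006 and 0.006 m and z of box_d_mid in the frame of place_left between 0.02 and 0.0255 m and angle between the x axis of box_d_mid and the x axis of place_left, either way round below 0.12 rad) or (x of box_d_mid in the frame of place_right between -0.006 and 0.006 m and y of box_d_mid in the frame of place_right between -0.006 and 0.006 m and z of box_d_mid in the frame of place_right between 0.02 and 0.0255 m and angle between the x axis of box_d_mid and the x axis of place_right, either way round below 0.12 rad) or (x of box_d_mid in the frame of box_a_top between -0.006 and 0.006 m and y of box_d_mid in the frame of box_a_top between -0.006 and 0.006 m and z of box_d_mid in the frame of box_a_top between 0.02 and 0.0255 m and angle between the x axis of box_d_mid and the x axis of box_a_top, either way round below 0.12 rad) or (x of box_d_mid in the frame of box_b_top between -0.006 and 0.006 m and y of box_d_mid in the frame of box_b_top between -0.006 and 0.006 m and z of box_d_mid in the frame of box_b_top between 0.02 and 0.0255 m and angle between the x axis of box_d_mid and the x axis of box_b_top, either way round below 0.12 rad) or (x of box_d_mid in the frame of box_c_top between -0.006 and 0.006 m and y of box_d_mid in the frame of box_c_top between -0.006 and 0.006 m and z of box_d_mid in the frame of box_c_top between 0.02 and 0.0255 m and angle between the x axis of box_d_mid and the x axis of box_c_top, either way round below 0.12 rad)) and x of tray_lip in the frame of mat between -0.15 and 0.15 m and horizontal distance between tray_grip and mat below 0.05 m and height (world z) of tray_lip below 0.013 m and angle between tray_grip's own z axis and vertical below 0.05 rad and linear speed of each of tray, tub, lid, box_a, box_b, box_c, box_d, bar_1, bar_2, bar_3, bar_4 below 0.02 m/s); the robot touches nothing.
It fails at once if the gripper touches a bar (contact force between the fingers and bar_1 above 0.5 N or contact force between the fingers and bar_2 above 0.5 N or contact force between the fingers and bar_3 above 0.5 N or contact force between the fingers and bar_4 above 0.5 N).
It fails at once if the mug, the honey jar or the tea box is pushed away (distance of any of mug, honey, tea from where it was at the start of the episode above 0.03 m).
Of bar_1, bar_2, bar_3, bar_4 only 2 to 4 are there at a start; the rules pass over those that are not, and their reading is None.
Of box_b, box_c, box_d only 2 to 3 are there at a start; the rules pass over those that are not, and their reading is None.
At some moment in a run one of lid, box_b, box_c may be knocked a few centimetres aside while the robot is not near it.
It also fails if it takes over 200 s, if anything falls off the work surface, if the arm or the gripper's body presses on something with over 40 N, if the wrist force passes 120 N, or if a joint passes its speed limit or range.

## Working session

There is one attempt and no reset: what is moved stays moved. The work goes in short steps, Python scripts to look and compute and a tool call to move; the robot and the scene stay as the last step left them, time stands still between calls to the robot, and variables do not carry over. Pictures are saved under pics/ and viewed, at most 14 in all, crops included, and the job is handed in when it is done.

Besides the shell and the picture viewer there is one more tool, called after ">>>" as name([rows], argument=value, ...), one row to a line, values as JSON. move_arm: Moves the arm, as the interface text tells. Shift numbers are shares of 0.6 m and turn numbers shares of 6 degrees, none past 1 either way. Its arguments: {"type":"object","properties":{"targets":{"type":"array"}},"required":["targets"]}

```bash
mkdir -p pics
cat > h.py <<'E'
import numpy as np,cv2
from plant import state,grab_frame,get_calibration
def K(c): 
    f=200/np.tan(np.radians(c["vertical_fov"])/2); return f
def px2w(name,u,v,z,c=None):
    c=c or get_calibration(name);f=K(c);R=np.array(c["R"]);t=np.array(c["t"])
    d=R.T@np.array([(u-c["cx"])/f,(v-c["cy"])/f,1]);o=-R.T@t
    return o+d*(z-o[2])/d[2]
def w2px(name,X,c=None):
    c=c or get_calibration(name);f=K(c);p=np.array(c["R"])@np.array(X)+np.array(c["t"])
    return p[0]/p[2]*f+c["cx"],p[1]/p[2]*f+c["cy"]
def snap(name,fn,scale=1.25):
    im=grab_frame(name);cv2.imwrite("pics/"+fn+"_raw.png",im[:,:,::-1]);cv2.imwrite("pics/"+fn+".png",cv2.resize(im[:,:,::-1],None,fx=scale,fy=scale,interpolation=cv2.INTER_CUBIC))
E
python3 - <<'E'
from h import *
np.set_printoptions(precision=3,suppress=True)
s=state();print(s)
for n in("scene","side","wrist"):
    snap(n,n+"0");c=get_calibration(n);print(n,c["vertical_fov"],c["cx"],c["cy"],-np.array(c["R"]).T@np.array(c["t"]),np.array(c["R"]))
E
```

```text
{'time': 0.0, 'joint_pos': array([ 1.082,  0.053,  1.614,  0.   ,  1.476, -0.119]), 'joint_vel': array([ 0.001, -0.   , -0.   , -0.   , -0.   , -0.   ]), 'joint_efforts': array([ -0.002, -39.369, -37.017,  -0.   ,   0.007,   0.   ]), 'tool_pos': array([0.226, 0.582, 0.255]), 'tool_rot': array([-0.   ,  0.184,  0.983, -0.001]), 'contact_force': array([-0.861, -0.185,  0.263]), 'ft_torque': array([ 0.026, -0.021, -0.025]), 'grasp_force': 0.0, 'gripper_width': 1.0016508653169771}
scene 53.36457926064406 316.9320783844345 199.20065324595126 [-0.072 -0.999  1.129] [[ 0.808 -0.59  -0.005]
 [-0.39  -0.528 -0.754]
 [ 0.442  0.611 -0.656]]
side 55.99990378267339 315.9570530116675 195.39830348365032 [0.344 0.841 0.873] [[-0.955 -0.298 -0.006]
 [-0.188  0.619 -0.762]
 [ 0.231 -0.727 -0.647]]
wrist 67.94721538619854 320.52364832507396 197.39564089190335 [0.163 0.608 0.374] [[ 0.361  0.932 -0.001]
 [ 0.9   -0.348  0.264]
 [ 0.245 -0.097 -0.965]]
```

View pics/scene0.png

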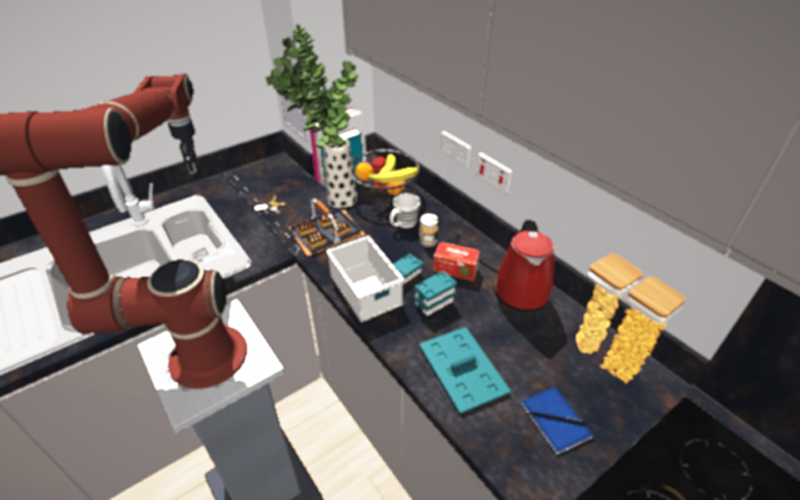

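View pics/side0.png

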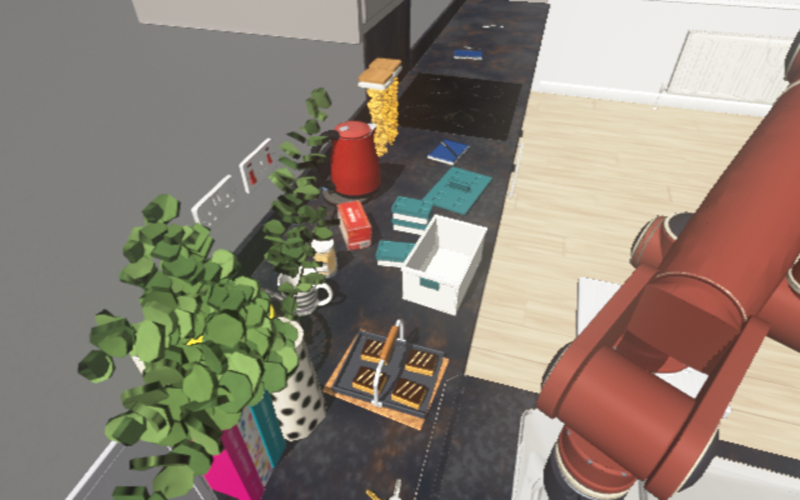

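The scene view shows the tub at (365,275), the tray with four bars at (325,230), the lid at (463,368), a two-box stack at (435,290) and a single box at (408,268). The side view agrees, with the tray's front facing the robot. I'll enlarge both.

Run:
```python
import cv2
a=cv2.imread("pics/scene0_raw.png")[150:340,220:420];cv2.imwrite("pics/s1.png",cv2.resize(a,(600*200//190,600)[::1] if 0 else (632,600),interpolation=cv2.INTER_CUBIC))
a=cv2.imread("pics/side0_raw.png")[130:345,250:400];cv2.imwrite("pics/s2.png",cv2.resize(a,None,fx=2.75,fy=2.75,interpolation=cv2.INTER_CUBIC))
```

```text
(no output)
```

View pics/s1.png

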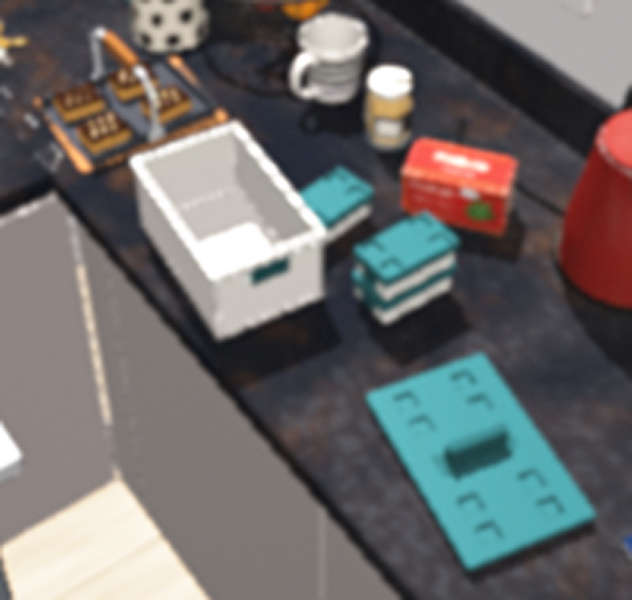

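View pics/s2.png

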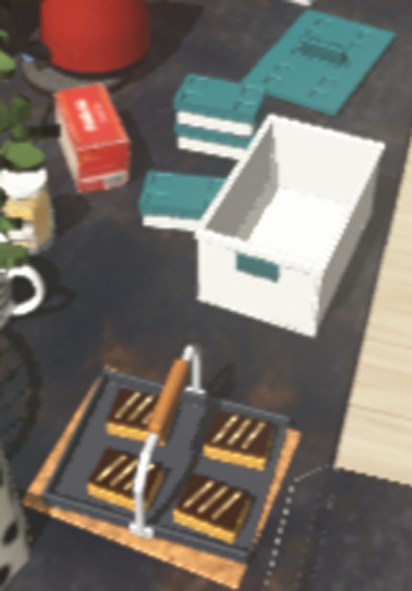

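Run:
```python
from h import *
np.set_printoptions(precision=3,suppress=True)
S=lambda u,v,z:px2w("scene",u/3.158+220,v/3.158+150,z)
D=lambda u,v,z:px2w("side",u/2.747+250,v/2.747+130,z)
def show(n,f,pts,z):
    P=np.array([f(u,v,z) for u,v in pts]);print(n,P.mean(0));print(P[:,:2].tolist() if 0 else np.round(P[:,:2],3).tolist(),"edges",[round(float(np.linalg.norm(P[i]-P[(i+1)%len(P)])),3) for i in range(len(P))],"ang",round(float(np.degrees(np.arctan2(*(P[1]-P[0])[1::-1]))),1))
show("tub S",S,[(135,160),(240,127),(325,230),(218,272)],.109)
show("tub D",D,[(318,245) if 0 else (200,235),(270,118),(383,147),(318,260)],.109)
show("lid S",S,[(370,398),(485,355),(594,517),(475,570)],.016)
show("lid grip S",S,[(477,445)],.038)
show("stack S",S,[(355,258),(425,213),(459,240),(387,280)],.087)
show("stack D",D,[(177,110),(187,75),(265,82),(258,120)],.087)
show("single D",D,[(141,203),(153,172)],.046)
show("single S",S,[(374,184),(340,168)],.046)
show("mat D",D,[(30,500),(110,370),(300,432),(238,588)],.004)
show("grip D",D,[(185,365),(160,430)],.112)
show("grip S",S,[(107,38),(135,68)],.112)
show("wire feet D",D,[(205,398),(140,530)],.012)
show("mug S",S,[(330,95)],.0);show("honey",S,[(390,140)],0);show("tea",S,[(405,195),(510,235),(515,160),(415,140)],.04)
c=get_calibration("wrist");R=np.array(c["R"]);s=state()
from scipy.spatial.transform import Rotation as Q
q=s["tool_rot"];T=Q.from_quat([q[1],q[2],q[3],q[0]]).as_matrix();print("tool axes cols\n",T);print("cam in tool",T.T@(-R.T@np.array(c["t"])-s["tool_pos"]),"\n",R@T)
```

```text
tub S [ 0.498 -0.051  0.109]
[[0.44, 0.07], [0.579, 0.046], [0.554, -0.168], [0.418, -0.151]] edges [0.142, 0.215, 0.137, 0.221] ang -9.8
tub D [ 0.491 -0.044  0.109]
[[0.57, 0.065], [0.547, -0.16], [0.405, -0.144], [0.441, 0.065]] edges [0.226, 0.142, 0.212, 0.129] ang -95.8
lid S [ 0.539 -0.46   0.016]
[[0.493, -0.334], [0.636, -0.363], [0.582, -0.586], [0.446, -0.559]] edges [0.146, 0.229, 0.139, 0.23] ang -11.7
lid grip S [ 0.534 -0.461  0.038]Traceback (most recent call last):
  File "<stdin>", line 10, in <module>
  File "<stdin>", line 6, in show
IndexError: index 1 is out of bounds for axis 0 with size 1
```

Run:
```python
from h import *
np.set_printoptions(precision=3,suppress=True)
S=lambda u,v,z:px2w("scene",u/3.158+220,v/3.158+150,z)
D=lambda u,v,z:px2w("side",u/2.747+250,v/2.747+130,z)
def show(n,f,pts,z):
    P=np.array([f(u,v,z) for u,v in pts]);print(n,P.mean(0));
    if len(P)>1: print(np.round(P[:,:2],3).tolist(),"edges",[round(float(np.linalg.norm(P[i]-P[(i+1)%len(P)])),3) for i in range(len(P))],"ang",round(float(np.degrees(np.arctan2(*(P[1]-P[0])[1::-1]))),1))
show("stack S",S,[(355,258),(425,213),(459,240),(387,280)],.087)
show("stack D",D,[(177,110),(187,75),(265,82),(258,120)],.087)
show("single D",D,[(141,203),(153,172)],.046)
show("single S",S,[(374,184),(340,168)],.046)
show("mat D",D,[(30,500),(110,370),(300,432),(238,588)],.004)
show("grip D",D,[(185,365),(160,430)],.112)
show("grip S",S,[(107,38),(135,68)],.112)
show("wire feet D",D,[(205,398),(140,530)],.012)
show("mug S",S,[(330,95)],.0);show("honey",S,[(390,140)],0);show("tea",S,[(405,195),(510,235),(515,160),(415,140)],.04)
c=get_calibration("wrist");R=np.array(c["R"]);s=state()
from scipy.spatial.transform import Rotation as Q
q=s["tool_rot"];T=Q.from_quat([q[1],q[2],q[3],q[0]]).as_matrix();print("tool axes cols\n",T);print("cam in tool",T.T@(-R.T@np.array(c["t"])-s["tool_pos"]),"\n",R@T)
```

```text
stack S [ 0.627 -0.23   0.087]
[[0.568, -0.207], [0.682, -0.198], [0.684, -0.257], [0.576, -0.256]] edges [0.114, 0.059, 0.108, 0.05] ang 4.8
stack D [ 0.624 -0.217  0.087]
[[0.67, -0.172], [0.681, -0.25], [0.578, -0.264], [0.566, -0.181]] edges [0.079, 0.104, 0.084, 0.105] ang -82.2
single D [ 0.675 -0.062  0.046]
[[0.672, -0.032], [0.677, -0.092]] edges [0.06, 0.06] ang -85.5
single S [ 0.685 -0.061  0.046]
[[0.694, -0.087], [0.677, -0.036]] edges [0.053, 0.053] ang 107.9
mat D [0.536 0.284 0.004]
[[0.651, 0.357], [0.633, 0.187], [0.422, 0.206], [0.439, 0.384]] edges [0.171, 0.212, 0.18, 0.214] ang -96.1
grip D [0.531 0.28  0.112]
[[0.532, 0.242], [0.531, 0.319]] edges [0.077, 0.077] ang 90.4
grip S [0.535 0.271 0.112]
[[0.537, 0.312], [0.533, 0.229]] edges [0.083, 0.083] ang -92.5
wire feet D [0.531 0.28  0.012]
[[0.524, 0.199], [0.539, 0.361]] edges [0.162, 0.162] ang 84.7
mug S [0.794 0.14  0.   ]
honey [0.8  0.01 0.  ]
tea [ 0.791 -0.144  0.04 ]
[[0.717, -0.121], [0.774, -0.254], [0.876, -0.155], [0.796, -0.046]] edges [0.144, 0.142, 0.135, 0.11] ang -66.5
tool axes cols
 [[-0.932  0.361 -0.001]
 [ 0.361  0.932 -0.001]
 [ 0.    -0.002 -1.   ]]
cam in tool [ 0.068  0.001 -0.119] 
 [[ 0.     1.    -0.   ]
 [-0.965 -0.    -0.264]
 [-0.264  0.     0.965]]
```

The tub is at about (0.495,-0.047), the tray at (0.532,0.28), the lid at (0.539,-0.460), the stack at (0.625,-0.22) and the single box at (0.62,-0.06). My commands can't tilt the tool, so I'll test in free air whether the tool leans at the reach limit.

>>> move_arm([
  [[100,0,0,-0.069,0],[100,0,0,-0.069,0],[100,0,0,-0.069,0],[100,0,0,-0.069,0],[100,0,0,-0.069,0]],
])

```text
time: 0.57
tool_pos: [0.2256, 0.5823, 0.4649]
tool_rot: [-0.0, 0.184, 0.983, -0.0]
contact_force: [0.6, 1.2, 0.2]
gripper_width: 1.002
grasp_force: 0.0
```

>>> move_arm([
  [[100,0,0,-0.069,0],[100,0,0,-0.069,0],[100,0,0,-0.069,0],[100,0,0,-0.069,0],[100,0,0,-0.069,0]],
])

```text
time: 0.98
tool_pos: [0.2256, 0.5823, 0.672]
tool_rot: [-0.0, 0.184, 0.983, -0.0]
contact_force: [0.3, 0.9, 0.8]
gripper_width: 1.004
grasp_force: 0.0
```

>>> move_arm([
  [[100,0,0,-0.069,0],[100,0,0,-0.069,0],[100,0,0,-0.069,0],[100,0,0,-0.069,0],[100,0,0,-0.069,0]],
])

```text
time: 1.4
tool_pos: [0.2164, 0.5562, 0.8324]
tool_rot: [-0.005, 0.184, 0.983, -0.01]
contact_force: [-6.7, -17.0, 20.5]
gripper_width: 0.998
grasp_force: 0.0
```

```bash
cat >> h.py <<'E'
from scipy.spatial.transform import Rotation as Q
def T():
    q=state()["tool_rot"];return Q.from_quat([q[1],q[2],q[3],q[0]]).as_matrix()
np.set_printoptions(precision=3,suppress=True)
E
python3 -c "
from h import *
s=state();print(s['joint_pos'],s['joint_vel'],s['tool_pos'],s['contact_force']);print(T())"
```

```text
[ 1.074  0.489  0.054  0.006  2.62  -0.122] [-0.039 -0.055 -0.051  0.043  0.016 -0.019] [0.216 0.556 0.832] [ -6.696 -17.044  20.452]
[[-0.932  0.361 -0.013]
 [ 0.362  0.932 -0.018]
 [ 0.006 -0.022 -1.   ]]
```

>>> move_arm([
  [[100,0,0,-0.069,0],[100,0,0,-0.069,0],[100,0,0,-0.069,0],[100,0,0,-0.069,0],[100,0,0,-0.069,0]],
])

```text
time: 1.82
tool_pos: [0.1883, 0.486, 0.9]
tool_rot: [0.011, 0.184, 0.982, 0.049]
contact_force: [-0.2, 0.1, -0.2]
gripper_width: 1.0
grasp_force: 0.0
```

```bash
python3 -c "
from h import *
s=state();print(s['joint_pos'],s['joint_vel'],s['tool_pos'],s['contact_force']);print(T())"
```

```text
[ 1.053  0.367  0.055  0.023  2.62  -0.128] [-0.056 -0.267  0.     0.046 -0.005 -0.011] [0.188 0.486 0.9  ] [-0.15   0.145 -0.158]
[[-0.932  0.36   0.04 ]
 [ 0.362  0.928  0.092]
 [-0.004  0.1   -0.995]]
```

The tool does lean outward at the upper limit, once joints 3 and 5 are clamped, and that is the direction needed to pour. I'll tilt further, then check that it stays when coming down.

>>> move_arm([
  [[100,0,0,-0.069,0],[100,0,0,-0.069,0],[100,0,0,-0.069,0],[100,0,0,-0.069,0],[100,0,0,-0.069,0]],
])

```text
time: 2.23
tool_pos: [0.1604, 0.418, 0.9522]
tool_rot: [0.025, 0.183, 0.977, 0.102]
contact_force: [0.1, -0.3, 1.1]
gripper_width: 1.0
grasp_force: 0.0
```

```bash
python3 -c "
from h import *
s=state();print(s['joint_pos'],s['joint_vel'],s['tool_pos'],s['contact_force']);print(T())"
```

```text
[ 1.024  0.258  0.055  0.049  2.619 -0.131] [-0.082 -0.266  0.001  0.076  0.002 -0.005] [0.16  0.418 0.952] [ 0.115 -0.346  1.138]
[[-0.932  0.353  0.087]
 [ 0.363  0.912  0.19 ]
 [-0.012  0.208 -0.978]]
```

>>> move_arm([
  [[100,0,0,0.06,0],[100,0,0,0.06,0],[100,0,0,0.06,0],[100,0,0,0.06,0],[100,0,0,0,0]],
])

```text
time: 2.65
tool_pos: [0.1744, 0.4474, 0.8228]
tool_rot: [0.02, 0.184, 0.979, 0.089]
contact_force: [2.5, 3.3, -4.0]
gripper_width: 0.998
grasp_force: 0.0
```

```bash
python3 -c "
from h import *
s=state();print(s['joint_pos'],s['joint_vel'],s['tool_pos'],s['contact_force']);print(T())"
```

```text
[ 1.031 -0.08   0.769  0.031  2.271 -0.147] [-0.008  0.112 -0.268 -0.     0.066  0.001] [0.174 0.447 0.823] [ 2.55   3.344 -3.994]
[[-0.932  0.356  0.073]
 [ 0.363  0.917  0.167]
 [-0.007  0.182 -0.983]]
```

Most of the tilt persists. I'll fit a planar model of the arm to see where the tilt can be undone.

```bash
cat > fk.py <<'E'
import numpy as np
from scipy.optimize import least_squares
D=np.array([(.053,1.614,1.476,.620,.255),(.489,.054,2.62,.592,.832),(.367,.055,2.62,.515,.900),(.258,.055,2.619,.440,.952),(-.08,.769,2.271,.473,.823)])
def fk(p,j2,j3,j5):
    L1,L2,a2,L3,h,x0,a1=p;a,b=j2+j3,j2+j3+j5
    return np.array([x0+L1*np.sin(j2)+a1*np.cos(j2)+L2*np.sin(a)+a2*np.cos(a)+L3*np.sin(b),h+L1*np.cos(j2)-a1*np.sin(j2)+L2*np.cos(a)-a2*np.sin(a)+L3*np.cos(b)])
f=least_squares(lambda p:np.r_[np.concatenate([fk(p,*d[:3])-d[3:] for d in D]),.003*(p-[.5,.5,0,.35,.3,0,0])],[.5,.5,0,.35,.3,0,0])
P=f.x
if __name__=="__main__":
    np.set_printoptions(precision=3,suppress=True);print(P,f.fun[:10])
    # limits for tool-down and tilted poses: which joint binds at inner radius
    for tilt in(0,.2,.4):
        for z in(.1,.25,.4,.6):
            ok=[(round(q[0],2),round(j2,2),round(j3,2),round(np.pi-tilt-j2-j3,2)) for j2 in np.arange(-1,2.2,.04) for j3 in np.arange(.06,2.58,.02) for q in[fk(P,j2,j3,np.pi-tilt-j2-j3)] if abs(q[1]-z)<.01 and .09<np.pi-tilt-j2-j3<2.62]
            print(tilt,z,"min",min(ok),"max",max(ok))
E
python3 fk.py
```

```text
[ 0.427  0.61   0.096  0.252  0.235 -0.003  0.002] [-0. -0. -0.  0.  0. -0. -0.  0. -0.  0.]
0 0.1 min (np.float64(0.26), np.float64(-0.92), np.float64(2.56), np.float64(1.5)) max (np.float64(1.03), np.float64(1.32), np.float64(0.08), np.float64(1.74))
0 0.25 min (np.float64(0.26), np.float64(-1.0), np.float64(2.36), np.float64(1.78)) max (np.float64(1.0), np.float64(1.16), np.float64(0.1), np.float64(1.88))
0 0.4 min (np.float64(0.23), np.float64(-1.0), np.float64(2.1), np.float64(2.04)) max (np.float64(0.95), np.float64(1.0), np.float64(0.12), np.float64(2.02))
0 0.6 min (np.float64(0.12), np.float64(-1.0), np.float64(1.74), np.float64(2.4)) max (np.float64(0.84), np.float64(0.8), np.float64(0.08), np.float64(2.26))
0.2 0.1 min (np.float64(0.32), np.float64(-0.88), np.float64(2.56), np.float64(1.26)) max (np.float64(1.08), np.float64(1.32), np.float64(0.08), np.float64(1.54))
0.2 0.25 min (np.float64(0.31), np.float64(-1.0), np.float64(2.36), np.float64(1.58)) max (np.float64(1.05), np.float64(1.16), np.float64(0.1), np.float64(1.68))
0.2 0.4 min (np.float64(0.28), np.float64(-1.0)
[... 219 characters left out ...]
, np.float64(0.8), np.float64(0.08), np.float64(2.06))
0.4 0.1 min (np.float64(0.37), np.float64(-0.84), np.float64(2.56), np.float64(1.02)) max (np.float64(1.13), np.float64(1.32), np.float64(0.12), np.float64(1.3))
0.4 0.25 min (np.float64(0.35), np.float64(-1.0), np.float64(2.38), np.float64(1.36)) max (np.float64(1.1), np.float64(1.2), np.float64(0.06), np.float64(1.48))
0.4 0.4 min (np.float64(0.33), np.float64(-1.0), np.float64(2.14), np.float64(1.6)) max (np.float64(1.06), np.float64(1.04), np.float64(0.08), np.float64(1.62))
0.4 0.6 min (np.float64(0.24), np.float64(-1.0), np.float64(1.78), np.float64(1.96)) max (np.float64(0.95), np.float64(0.84), np.float64(0.06), np.float64(1.84))
```

The model fits exactly. The inner limit, where joint 2 is clamped at -1, should undo the tilt. I'll test that now with no load: down first, then inward.

>>> move_arm([
  [[100,0,0,0.065,0],[100,0,0,0.065,0],[100,0,0,0.065,0],[100,0,0,0.065,0],[100,0,0,0.065,0]],
])

```text
time: 3.07
tool_pos: [0.189, 0.4805, 0.6485]
tool_rot: [0.026, 0.183, 0.977, 0.103]
contact_force: [0.5, 0.4, 0.1]
gripper_width: 0.999
grasp_force: 0.0
```

>>> move_arm([
  [[100,0,-0.065,0.03,0],[100,0,-0.065,0.03,0],[100,0,-0.065,-0.012,0],[100,0,-0.065,-0.012,0],[100,0,-0.065,-0.012,0]],
])

```text
time: 3.48
tool_pos: [0.121, 0.3054, 0.5968]
tool_rot: [0.025, 0.183, 0.977, 0.102]
contact_force: [-0.5, -0.2, 1.5]
gripper_width: 1.0
grasp_force: 0.0
```

```bash
cat > st.py <<'E'
from h import *
from fk import fk,P
s=state();j=s['joint_pos'];t=T();c,sn=np.cos(j[0]),np.sin(j[0]);x,y,z=s['tool_pos']
print(round(s['time'],2),'j',j,'pos',s['tool_pos'],'F',s['contact_force'],'w',round(s['gripper_width'],3),round(s['grasp_force'],1))
print('plane r',round(x*c+y*sn,3),'tilt out deg',round(np.degrees(np.arctan2(t[0,2]*c+t[1,2]*sn,-t[2,2])),1),'lat',round(np.degrees(np.arcsin(-t[0,2]*sn+t[1,2]*c)),1),'yaw y',round(np.degrees(np.arctan2(t[1,1],t[0,1])),1))
E
python3 st.py; python3 -c "
from h import *
print(px2w('scene',108,172,0),px2w('scene',150/1.25,190/1.25,.1))"
```

```text
3.48 j [ 0.931 -0.721  1.652  0.048  2.003 -0.245] pos [0.121 0.305 0.597] F [-0.52  -0.196  1.518] w 1.0 0.0
plane r 0.317 tilt out deg 11.8 lat 2.5 yaw y 68.9
[0.011 0.796 0.   ] [0.089 0.762 0.1  ]
```

>>> move_arm([
  [[100,0,-0.065,-0.012,0],[100,0,-0.065,-0.012,0],[100,0,-0.065,-0.012,0],[100,0,-0.065,-0.012,0],[100,0,0,0,0]],
])

```text
time: 3.9
tool_pos: [0.0697, 0.1741, 0.6078]
tool_rot: [0.027, 0.185, 0.978, 0.096]
contact_force: [-0.1, 0.2, 0.5]
gripper_width: 1.003
grasp_force: 0.0
```

```bash
python3 st.py
```

```text
3.9 j [ 0.647 -1.01   1.736  0.114  2.233 -0.471] pos [0.07  0.174 0.608] F [-0.136  0.18   0.521] w 1.003 0.0
plane r 0.161 tilt out deg 10.3 lat 5.1 yaw y 68.6
```

>>> move_arm([
  [[100,0,-0.03,0.06,0],[100,0,-0.03,0.06,0],[100,0,-0.03,0.06,0],[100,0,-0.03,0.06,0],[100,0,0,0,0]],
])

```text
time: 4.32
tool_pos: [0.088, 0.216, 0.4946]
tool_rot: [0.015, 0.183, 0.981, 0.057]
contact_force: [0.7, 0.9, -0.3]
gripper_width: 1.001
grasp_force: 0.0
```

```bash
python3 st.py
```

```text
4.32 j [ 0.818 -1.007  1.949  0.042  2.087 -0.361] pos [0.088 0.216 0.495] F [ 0.697  0.886 -0.26 ] w 1.001 0.0
plane r 0.218 tilt out deg 6.5 lat 2.1 yaw y 68.9
```

The tilt is shrinking there. I'll continue until it is level.

>>> move_arm([
  [[100,0,-0.03,0.06,0],[100,0,-0.03,0.06,0],[100,0,-0.03,0.06,0],[100,0,-0.03,0.06,0],[100,0,0,0,0]],
])

```text
time: 4.73
tool_pos: [0.1002, 0.2402, 0.3733]
tool_rot: [0.008, 0.184, 0.983, 0.025]
contact_force: [0.3, -1.3, -1.0]
gripper_width: 0.998
grasp_force: 0.0
```

```bash
python3 st.py
```

```text
4.73 j [ 0.876 -1.007  2.158  0.011  1.939 -0.32 ] pos [0.1   0.24  0.373] F [ 0.302 -1.317 -1.012] w 0.998 0.0
plane r 0.249 tilt out deg 3.0 lat 0.6 yaw y 68.8
```

>>> move_arm([
  [[100,0,-0.04,0.05,0],[100,0,-0.04,0.04,0],[100,0,-0.04,0.03,0],[100,0,0,0,0]],
])

```text
time: 5.07
tool_pos: [0.1028, 0.2396, 0.3155]
tool_rot: [0.005, 0.185, 0.983, 0.004]
contact_force: [-0.6, -0.2, -0.6]
gripper_width: 1.0
grasp_force: 0.0
```

```bash
python3 st.py
```

```text
5.07 j [ 0.882 -1.009  2.254 -0.005  1.886 -0.319] pos [0.103 0.24  0.316] F [-0.605 -0.218 -0.623] w 1.0 0.0
plane r 0.25 tilt out deg 0.6 lat -0.3 yaw y 68.7
```

Undoing the tilt works, so the whole tipping method is sound. Next I'll turn by +74° to match the tray, rising a little on the way.

>>> move_arm([
  [[60,0,0,0,1],[60,0,0,0,1],[60,0,0,0,1],[60,0,0,0,1],[60,0,0,0,1]],
])

```text
time: 5.48
tool_pos: [0.1032, 0.2401, 0.319]
tool_rot: [0.004, 0.435, 0.9, 0.008]
contact_force: [0.5, 0.2, -0.2]
gripper_width: 0.6
grasp_force: 0.0
```

>>> move_arm([
  [[60,0,0,0,1],[60,0,0,0,1],[60,0,0,0,1],[60,0,0,0,1],[60,0,0,0,1]],
])

```text
time: 5.9
tool_pos: [0.1032, 0.2401, 0.319]
tool_rot: [0.002, 0.653, 0.757, 0.009]
contact_force: [-0.3, -0.1, 0.0]
gripper_width: 0.602
grasp_force: 0.0
```

>>> move_arm([
  [[60,0,0,0,1],[60,0,0,0,1],[60,0,0,0,0.33],[60,0,0,0,0]],
])

```text
time: 6.23
tool_pos: [0.1032, 0.2401, 0.3187]
tool_rot: [0.001, 0.739, 0.674, 0.009]
contact_force: [-0.8, 0.6, -0.1]
gripper_width: 0.597
grasp_force: 0.0
```

```bash
cat > go.py <<'E'
import sys
from h import *
# go.py x y z : tool-frame shift (units of 0.6 m) and number of rows
d=T().T@(np.array([float(a) for a in sys.argv[1:4]])-state()['tool_pos'])
n=int(np.ceil(np.linalg.norm(d)/.040));print('total',d/.6,'rows',n,'per row',d/.6/n)
E
python3 st.py; python3 go.py .47 .277 .31
```

```text
6.23 j [ 0.882 -1.01   2.249 -0.005  1.886  0.973] pos [0.103 0.24  0.319] F [-0.78   0.613 -0.124] w 0.597 0.0
plane r 0.251 tilt out deg 1.0 lat -0.3 yaw y -5.3
total [0.118 0.603 0.024] rows 10 per row [0.012 0.06  0.002]
```

>>> move_arm([
  [[60,0.012,0.06,0,0],[60,0.012,0.06,0,0],[60,0.012,0.06,0,0],[60,0.012,0.06,0,0],[60,0.012,0.06,0,0]],
])

```text
time: 6.65
tool_pos: [0.2881, 0.2592, 0.3199]
tool_rot: [0.002, 0.739, 0.674, 0.008]
contact_force: [-1.3, -0.0, 1.2]
gripper_width: 0.599
grasp_force: 0.0
```

>>> move_arm([
  [[60,0.012,0.06,0,0],[60,0.012,0.06,0,0],[60,0.012,0.06,0,0],[60,0.012,0.06,0,0],[60,0.012,0.06,0,0]],
])

```text
time: 7.07
tool_pos: [0.471, 0.2786, 0.3217]
tool_rot: [0.002, 0.739, 0.674, 0.008]
contact_force: [-0.0, 0.7, 0.4]
gripper_width: 0.604
grasp_force: 0.0
```

>>> move_arm([
  [[60,0,0.06,0,0],[60,0,0,0,0]],
])

```text
time: 7.23
tool_pos: [0.5094, 0.2743, 0.3202]
tool_rot: [0.002, 0.74, 0.673, 0.007]
contact_force: [-0.5, -1.2, -0.1]
gripper_width: 0.599
grasp_force: 0.0
```

```bash
python3 st.py; python3 -c "
from h import *
import json
c=get_calibration('wrist');json.dump({k:np.array(v).tolist() for k,v in c.items()},open('w1.json','w'));snap('wrist','w1')"; python3 go.py .533 .277 .2
```

```text
7.23 j [ 0.365 -0.096  1.654  0.     1.57   0.459] pos [0.509 0.274 0.32 ] F [-0.512 -1.205 -0.091] w 0.599 0.0
plane r 0.574 tilt out deg 0.8 lat 0.0 yaw y -5.4
total [0.007 0.041 0.201] rows 4 per row [0.002 0.01  0.05 ]
```

View pics/w1.png

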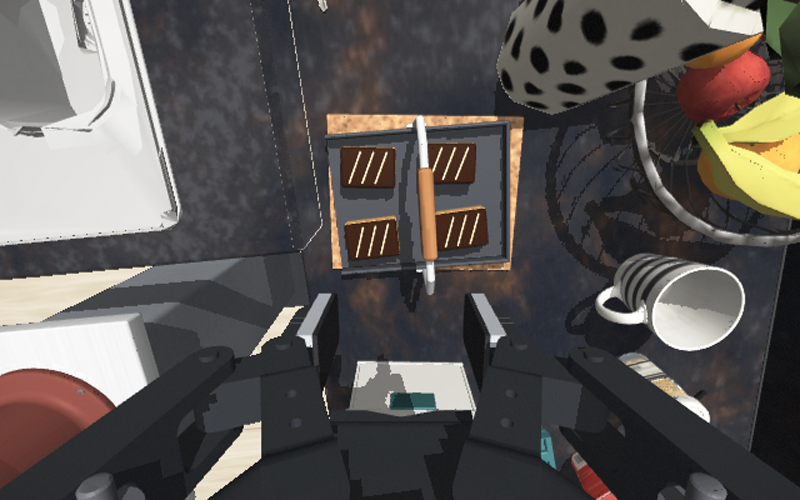

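The wrist view shows four bars and the grip running from (426,170) to (430,259). The tray matches the jaw yaw.

Run:
```python
from h import *
import json
c=json.load(open('w1.json'))
W=lambda u,v,z:px2w('',u/1.25,v/1.25,z,c)
A,B=W(426,170,.119),W(430,259,.119);print(A,B,(A+B)/2,np.linalg.norm(A-B),np.degrees(np.arctan2(*(A-B)[1::-1])))
M=np.array([W(*p,.004) for p in[(328,115),(523,117),(511,269),(333,269)]]);print(M,M.mean(0))
F=np.array([W(*p,.022) for p in[(327,135),(510,124),(507,262)]]);print(F)
```

```text
[0.537 0.321 0.119] [0.535 0.242 0.119] [0.536 0.282 0.119] 0.07887798669162585 88.24504456614997
[[0.442 0.384 0.004]
 [0.658 0.361 0.004]
 [0.641 0.184 0.004]
 [0.423 0.205 0.004]] [0.541 0.284 0.004]
[[0.441 0.362 0.022]
 [0.638 0.355 0.022]
 [0.632 0.2   0.022]]
```

>>> move_arm([
  [[60,0,0.02,0.06,-0.5],[60,-0.01,0.02,0.06,0],[60,0,0,0.06,0],[60,0,0,0.06,0],[60,0,0,0.03,0]],
])

```text
time: 7.7
tool_pos: [0.5273, 0.268, 0.1547]
tool_rot: [0.001, 0.721, 0.693, 0.004]
contact_force: [-0.2, 0.1, 0.0]
gripper_width: 0.599
grasp_force: 0.0
```

```bash
python3 st.py; python3 go.py .536 .282 .111
```

```text
7.7 j [0.344 0.052 1.788 0.002 1.293 0.382] pos [0.527 0.268 0.155] F [-0.157  0.054  0.02 ] w 0.599 0.0
plane r 0.587 tilt out deg 0.5 lat 0.1 yaw y -2.2
total [0.024 0.013 0.073] rows 2 per row [0.012 0.007 0.037]
```

>>> move_arm([
  [[60,0.012,0.007,0.036,0],[60,0.012,0.007,0.037,0],[60,0,0,0,0],[0,0,0,0,0],[0,0,0,0,0]],
])

```text
time: 8.12
tool_pos: [0.5395, 0.2832, 0.1169]
tool_rot: [0.002, 0.721, 0.693, 0.008]
contact_force: [0.4, 0.2, 0.1]
gripper_width: 0.328
grasp_force: 0.0
```

>>> move_arm([
  [[0,0,0,0,0],[0,0,0,0,0],[0,0,0,0,0],[0,0,0,-0.03,0],[0,0,0,0,0]],
])

```text
time: 8.53
tool_pos: [0.5397, 0.283, 0.1351]
tool_rot: [0.003, 0.721, 0.693, 0.008]
contact_force: [1.6, 0.1, -3.8]
gripper_width: 0.155
grasp_force: 59.2
```

```bash
python3 st.py; python3 go.py .2 .5 .5
```

```text
8.53 j [0.36  0.109 1.763 0.001 1.252 0.399] pos [0.54  0.283 0.135] F [ 1.632  0.127 -3.768] w 0.155 59.2
plane r 0.605 tilt out deg 1.0 lat 0.1 yaw y -2.3
total [ 0.344 -0.571 -0.614] rows 14 per row [ 0.025 -0.041 -0.044]
```

Grasped and lifted. I'll raise it gently, then carry it left with small accelerations so the bars stay put.

>>> move_arm([
  [[0,0,0,-0.02,0],[0,0,0,-0.045,0],[0,0,0,-0.06,0],[0,0,0,-0.06,0],[0,0,0,-0.06,0]],
])

```text
time: 8.95
tool_pos: [0.536, 0.2813, 0.2797]
tool_rot: [0.001, 0.721, 0.693, 0.005]
contact_force: [1.1, 1.0, -5.1]
gripper_width: 0.155
grasp_force: 59.2
```

>>> move_arm([
  [[0,0,0,-0.06,0],[0,0,0,-0.06,0],[0,0,0,-0.045,0],[0,0,0,-0.02,0],[0,0,0,0,0]],
])

```text
time: 9.37
tool_pos: [0.5363, 0.2813, 0.3944]
tool_rot: [0.003, 0.721, 0.693, 0.009]
contact_force: [0.6, 0.0, -4.5]
gripper_width: 0.155
grasp_force: 59.2
```

```bash
python3 st.py; python3 go.py -.007 .594 .75
```

```text
9.37 j [ 0.36  -0.049  1.489  0.001  1.683  0.399] pos [0.536 0.281 0.394] F [ 0.558  0.035 -4.473] w 0.155 59.2
plane r 0.601 tilt out deg 1.1 lat 0.1 yaw y -2.3
total [ 0.49  -0.915 -0.604] rows 19 per row [ 0.026 -0.048 -0.032]
```

>>> move_arm([
  [[0,0.005,-0.009,-0.006,0],[0,0.009,-0.018,-0.012,0],[0,0.014,-0.026,-0.017,0],[0,0.019,-0.035,-0.023,0],[0,0.024,-0.044,-0.029,0]],
])

```text
time: 9.78
tool_pos: [0.4556, 0.3267, 0.4397]
tool_rot: [0.001, 0.721, 0.693, 0.004]
contact_force: [-0.0, 1.2, -3.6]
gripper_width: 0.153
grasp_force: 59.1
```

>>> move_arm([
  [[0,0.024,-0.044,-0.029,0],[0,0.024,-0.044,-0.029,0],[0,0.024,-0.044,-0.029,0],[0,0.024,-0.044,-0.029,0],[0,0.024,-0.044,-0.029,0]],
])

```text
time: 10.2
tool_pos: [0.3243, 0.4038, 0.5282]
tool_rot: [0.002, 0.72, 0.693, 0.005]
contact_force: [1.4, 0.6, -5.3]
gripper_width: 0.153
grasp_force: 59.1
```

>>> move_arm([
  [[0,0.024,-0.044,-0.029,0],[0,0.024,-0.044,-0.029,0],[0,0.024,-0.044,-0.029,0],[0,0.024,-0.044,-0.029,0],[0,0.024,-0.044,-0.029,0]],
])

```text
time: 10.62
tool_pos: [0.1942, 0.48, 0.6144]
tool_rot: [0.002, 0.72, 0.694, 0.005]
contact_force: [0.5, 0.4, -5.2]
gripper_width: 0.148
grasp_force: 59.1
```

>>> move_arm([
  [[0,0.024,-0.044,-0.029,0],[0,0.024,-0.044,-0.029,0],[0,0.024,-0.044,-0.029,0],[0,0.024,-0.044,-0.029,0],[0,0.024,-0.044,-0.029,0]],
])

```text
time: 11.03
tool_pos: [0.0642, 0.5562, 0.7005]
tool_rot: [0.002, 0.72, 0.694, 0.006]
contact_force: [0.3, 1.0, -3.5]
gripper_width: 0.152
grasp_force: 59.1
```

>>> move_arm([
  [[0,0.019,-0.035,-0.023,0],[0,0.014,-0.026,-0.017,0],[0,0.009,-0.018,-0.012,0],[0,0.005,-0.009,-0.006,0],[0,0,0,0,0]],
])

```text
time: 11.45
tool_pos: [0.0132, 0.5866, 0.7344]
tool_rot: [0.002, 0.72, 0.694, 0.006]
contact_force: [0.9, 0.2, -4.9]
gripper_width: 0.153
grasp_force: 59.1
```

```bash
python3 st.py; python3 -c "
from h import *
snap('wrist','w2',1)"
```

```text
11.45 j [ 1.426  0.136  0.718 -0.013  2.28   1.454] pos [0.013 0.587 0.734] F [ 0.946  0.168 -4.914] w 0.153 59.1
plane r 0.582 tilt out deg 0.4 lat -0.6 yaw y -2.1
```

View pics/w2.png

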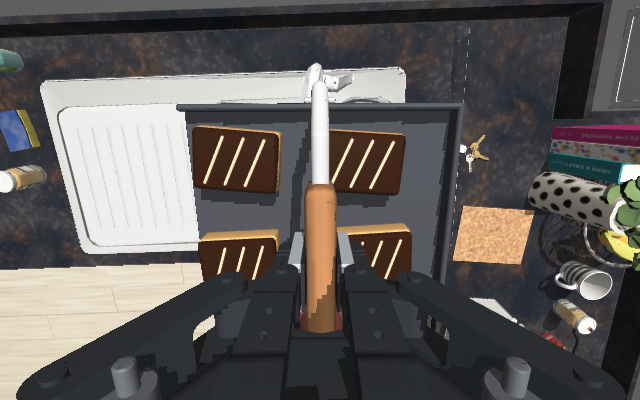

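The bars are still in place. Now I'll push up against the limit to tilt. The tray's side rim is downhill, so the bars are retained.

>>> move_arm([
  [[0,0,0,-0.03,0],[0,0,0,-0.06,0],[0,0,0,-0.06,0],[0,0,0,-0.06,0],[0,0,0,-0.06,0]],
])

```text
time: 11.92
tool_pos: [0.0147, 0.5726, 0.8553]
tool_rot: [-0.001, 0.721, 0.692, 0.01]
contact_force: [-1.8, -11.2, 15.5]
gripper_width: 0.151
grasp_force: 60.4
```

>>> move_arm([
  [[0,0,0,-0.06,0],[0,0,0,-0.06,0],[0,0,0,-0.06,0],[0,0,0,-0.06,0],[0,0,0,-0.06,0]],
])

```text
time: 12.33
tool_pos: [0.0094, 0.504, 0.9126]
tool_rot: [-0.036, 0.719, 0.692, 0.051]
contact_force: [0.4, -0.1, -4.5]
gripper_width: 0.148
grasp_force: 59.7
```

>>> move_arm([
  [[0,0,0,-0.06,0],[0,0,0,-0.06,0],[0,0,0,-0.06,0],[0,0,0,-0.06,0],[0,0,0,-0.06,0]],
])

```text
time: 12.75
tool_pos: [0.0048, 0.4405, 0.956]
tool_rot: [-0.065, 0.716, 0.689, 0.087]
contact_force: [-0.5, -0.6, -4.0]
gripper_width: 0.154
grasp_force: 59.7
```

```bash
python3 st.py
```

```text
12.75 j [1.389 0.249 0.056 0.008 2.619 1.434] pos [0.005 0.44  0.956] F [-0.545 -0.558 -3.966] w 0.154 59.7
plane r 0.434 tilt out deg 12.5 lat 0.2 yaw y -2.4
```

>>> move_arm([
  [[0,0,0,-0.06,0],[0,0,0,-0.06,0],[0,0,0,-0.06,0],[0,0,0,-0.06,0],[0,0,0,-0.06,0]],
])

```text
time: 13.17
tool_pos: [-0.0022, 0.3702, 0.9949]
tool_rot: [-0.095, 0.712, 0.685, 0.125]
contact_force: [0.8, 0.7, -4.8]
gripper_width: 0.151
grasp_force: 59.7
```

>>> move_arm([
  [[0,0,0,-0.06,0],[0,0,0,-0.06,0],[0,0,0,-0.06,0],[0,0,0,-0.06,0],[0,0,0,-0.06,0]],
])

```text
time: 13.58
tool_pos: [-0.0117, 0.2969, 1.0269]
tool_rot: [-0.124, 0.705, 0.679, 0.164]
contact_force: [0.7, -0.4, -4.7]
gripper_width: 0.15
grasp_force: 59.8
```

```bash
python3 st.py
```

```text
13.58 j [1.326 0.052 0.056 0.073 2.619 1.434] pos [-0.012  0.297  1.027] F [ 0.663 -0.38  -4.695] w 0.15 59.8
plane r 0.285 tilt out deg 23.7 lat 2.1 yaw y -2.7
```

>>> move_arm([
  [[0,0,0,-0.06,0],[0,0,0,-0.06,0],[0,0,0,-0.06,0],[0,0,0,0,0]],
])

```text
time: 13.92
tool_pos: [-0.0206, 0.2484, 1.0438]
tool_rot: [-0.143, 0.7, 0.674, 0.19]
contact_force: [0.2, -1.0, -4.0]
gripper_width: 0.149
grasp_force: 59.8
```

```bash
python3 st.py; python3 -c "
from h import *
snap('side','d3',1);snap('wrist','w3',1);print(T())"; python3 go.py .15 .5 .6
```

```text
13.92 j [ 1.292 -0.012  0.055  0.111  2.62   1.44 ] pos [-0.021  0.248  1.044] F [ 0.171 -0.966 -3.964] w 0.149 59.8
plane r 0.233 tilt out deg 27.3 lat 3.2 yaw y -3.0
[[ 0.021  0.997  0.072]
 [ 0.891 -0.052  0.452]
 [ 0.454  0.055 -0.889]]
total [0.039 0.22  0.863] rows 14 per row [0.003 0.016 0.062]
```

View pics/w3.png

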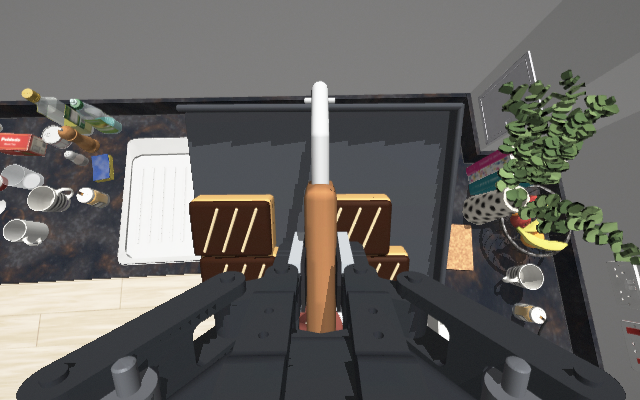

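The four bars have slid against the side rim, held at 27° tilt. I'll turn slightly so the open front is uphill for the carry.

>>> move_arm([
  [[0,0,0,0,0.5],[0,0,0,0,0.9],[0,0,0,0,0.9],[0,0,0,0,0.5],[0,0,0,0,0]],
])

```text
time: 14.43
tool_pos: [-0.0186, 0.2557, 1.0415]
tool_rot: [-0.166, 0.792, 0.564, 0.163]
contact_force: [-0.1, 0.0, -4.4]
gripper_width: 0.15
grasp_force: 59.8
```

```bash
python3 st.py; python3 go.py .22 .42 .6
python3 - <<'E'
from h import *
t=T();print(t);print('A->B',t.T@(np.array([.478,.028,.40])-[.22,.42,.6])/.6)
E
```

```text
14.43 j [ 1.293 -0.004  0.056  0.11   2.619  1.733] pos [-0.019  0.256  1.042] F [-0.102  0.013 -4.438] w 0.15 59.8
plane r 0.241 tilt out deg 26.8 lat 3.1 yaw y -18.0
total [0.025 0.351 0.807] rows 14 per row [0.002 0.025 0.058]
[[ 0.31   0.948  0.071]
 [ 0.84  -0.308  0.448]
 [ 0.446 -0.079 -0.891]]
A->B [-0.564  0.635  0.035]
```

>>> move_arm([
  [[0,0,0.005,0.012,0],[0,0,0.01,0.023,0],[0,0,0.015,0.035,0],[0,0,0.02,0.046,0],[0,0.002,0.025,0.058,0]],
])

```text
time: 14.85
tool_pos: [0.0313, 0.2878, 0.9455]
tool_rot: [-0.168, 0.79, 0.566, 0.165]
contact_force: [0.8, 0.1, -3.8]
gripper_width: 0.152
grasp_force: 59.8
```

>>> move_arm([
  [[0,0.002,0.025,0.058,0],[0,0.002,0.025,0.058,0],[0,0.002,0.025,0.058,0],[0,0.002,0.025,0.058,0],[0,0.002,0.025,0.058,0]],
])

```text
time: 15.27
tool_pos: [0.1185, 0.3494, 0.7845]
tool_rot: [-0.166, 0.792, 0.565, 0.163]
contact_force: [-0.4, 0.6, -3.4]
gripper_width: 0.149
grasp_force: 59.8
```

>>> move_arm([
  [[0,0.002,0.025,0.058,0],[0,0.002,0.02,0.046,0],[0,0,0.015,0.035,0],[0,0,0.01,0.023,0],[0,0,0.005,0.012,0]],
])

```text
time: 15.68
tool_pos: [0.1697, 0.3848, 0.6869]
tool_rot: [-0.165, 0.793, 0.565, 0.16]
contact_force: [0.3, 0.1, -5.0]
gripper_width: 0.151
grasp_force: 59.7
```

```bash
python3 st.py;python3 go.py .478 .028 .4
```

```text
15.68 j [ 0.819 -0.563  1.441  0.268  1.861  1.282] pos [0.17  0.385 0.687] F [ 0.333  0.106 -4.975] w 0.151 59.7
plane r 0.397 tilt out deg 22.5 lat 14.7 yaw y -18.0
total [-0.552  0.709  0.198] rows 14 per row [-0.039  0.051  0.014]
```

>>> move_arm([
  [[0,-0.008,0.01,0.003,0],[0,-0.016,0.02,0.006,0],[0,-0.024,0.03,0.008,0],[0,-0.032,0.04,0.011,0],[0,-0.039,0.051,0.014,0]],
])

```text
time: 16.1
tool_pos: [0.2325, 0.3064, 0.633]
tool_rot: [-0.167, 0.79, 0.567, 0.167]
contact_force: [1.5, 0.2, -5.2]
gripper_width: 0.151
grasp_force: 59.7
```

>>> move_arm([
  [[0,-0.039,0.051,0.014,0],[0,-0.039,0.051,0.014,0],[0,-0.039,0.051,0.014,0],[0,-0.039,0.051,0.014,0],[0,-0.039,0.051,0.014,0]],
])

```text
time: 16.52
tool_pos: [0.3462, 0.1788, 0.5294]
tool_rot: [-0.165, 0.791, 0.565, 0.166]
contact_force: [1.9, 0.4, -4.0]
gripper_width: 0.153
grasp_force: 59.8
```

>>> move_arm([
  [[0,-0.039,0.051,0.014,0],[0,-0.039,0.051,0.014,0],[0,-0.039,0.051,0.014,0],[0,-0.032,0.04,0.011,0],[0,-0.024,0.03,0.008,0]],
])

```text
time: 16.93
tool_pos: [0.4442, 0.0665, 0.4377]
tool_rot: [-0.166, 0.792, 0.564, 0.164]
contact_force: [0.5, -0.1, -5.3]
gripper_width: 0.152
grasp_force: 59.8
```

>>> move_arm([
  [[0,-0.016,0.02,0.006,0],[0,-0.008,0.01,0.003,0],[0,0,0,0,0]],
])

```text
time: 17.18
tool_pos: [0.4565, 0.0528, 0.4258]
tool_rot: [-0.167, 0.792, 0.564, 0.164]
contact_force: [-0.8, 0.5, -5.0]
gripper_width: 0.15
grasp_force: 59.7
```

```bash
python3 st.py;python3 go.py .478 .028 .278; python3 -c "
from h import *
snap('side','d4',1.25)
print(np.arctan2(*T()[1::-1,2]),T())"
```

```text
17.18 j [-0.308 -0.437  1.806  0.482  1.818  0.135] pos [0.457 0.053 0.426] F [-0.839  0.537 -5.006] w 0.15 59.7
plane r 0.419 tilt out deg -4.4 lat 26.7 yaw y -18.0
total [-0.134  0.066  0.203] rows 4 per row [-0.033  0.017  0.051]
1.4119068770715337 [[ 0.309  0.948  0.072]
 [ 0.839 -0.307  0.449]
 [ 0.448 -0.078 -0.89 ]]
```

View pics/d4.png

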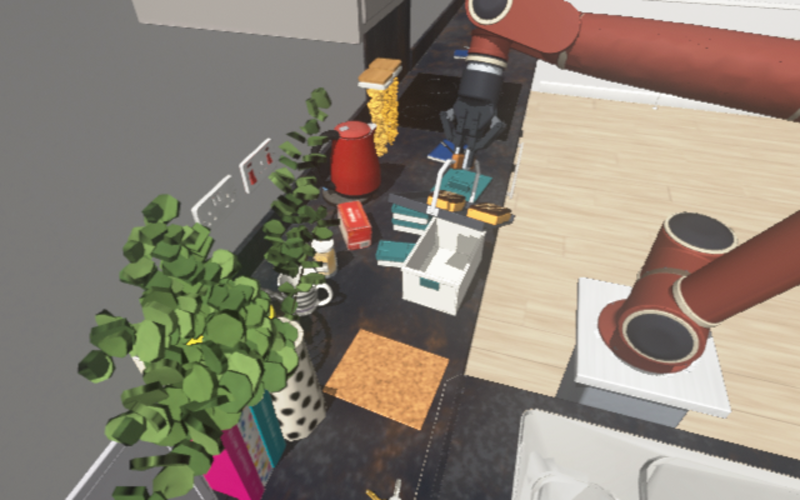

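All four bars are aboard above the tub. I'll descend to the pouring position.

>>> move_arm([
  [[0,-0.011,0.006,0.017,0],[0,-0.022,0.011,0.034,0],[0,-0.034,0.017,0.051,0],[0,-0.034,0.017,0.051,0],[0,-0.022,0.011,0.034,0]],
])

```text
time: 17.65
tool_pos: [0.4755, 0.0314, 0.2874]
tool_rot: [-0.167, 0.791, 0.565, 0.163]
contact_force: [-0.5, 0.5, -5.6]
gripper_width: 0.148
grasp_force: 59.7
```

>>> move_arm([
  [[0,-0.011,0.006,0.017,0],[0,0,0,0,0]],
])

```text
time: 17.82
tool_pos: [0.4772, 0.0296, 0.2752]
tool_rot: [-0.169, 0.792, 0.564, 0.162]
contact_force: [-0.3, 0.3, -5.2]
gripper_width: 0.149
grasp_force: 59.8
```

```bash
python3 st.py;python3 go.py .478 .028 .278
```

```text
17.82 j [-0.342 -0.333  1.976  0.463  1.595 -0.021] pos [0.477 0.03  0.275] F [-0.349  0.332 -5.154] w 0.149 59.8
plane r 0.44 tilt out deg -5.7 lat 26.5 yaw y -17.9
total [ 0.     0.002 -0.005] rows 1 per row [ 0.     0.002 -0.005]
```

Now the pouring turn, about 100° about the tool axis.

>>> move_arm([
  [[0,0,0,0,-0.5],[0,0,0,0,-1],[0,0,0,0,-1],[0,0,0,0,-1],[0,0,0,0,-1]],
])

```text
time: 18.23
tool_pos: [0.4795, 0.0293, 0.282]
tool_rot: [-0.121, 0.635, 0.736, 0.2]
contact_force: [-0.7, -0.6, -5.0]
gripper_width: 0.151
grasp_force: 59.7
```

>>> move_arm([
  [[0,0,0,0,-1],[0,0,0,0,-1],[0,0,0,0,-1],[0,0,0,0,-1],[0,0,0,0,-1]],
])

```text
time: 18.65
tool_pos: [0.4795, 0.0293, 0.282]
tool_rot: [-0.065, 0.423, 0.875, 0.225]
contact_force: [-0.1, -0.0, -4.3]
gripper_width: 0.153
grasp_force: 59.7
```

>>> move_arm([
  [[0,0,0,0,-1],[0,0,0,0,-1],[0,0,0,0,-1],[0,0,0,0,-1],[0,0,0,0,-1]],
])

```text
time: 19.07
tool_pos: [0.4795, 0.0293, 0.282]
tool_rot: [-0.005, 0.182, 0.955, 0.234]
contact_force: [0.6, 0.2, -4.7]
gripper_width: 0.15
grasp_force: 59.8
```

>>> move_arm([
  [[0,0,0,0,-1],[0,0,0,0,-1],[0,0,0,0,0],[0,0,0,0,0],[0,0,0,0,0]],
])

```text
time: 19.48
tool_pos: [0.4791, 0.0291, 0.2804]
tool_rot: [0.018, 0.085, 0.969, 0.233]
contact_force: [-0.0, -0.8, -3.4]
gripper_width: 0.156
grasp_force: 60.0
```

```bash
python3 st.py; python3 -c "
from h import *
im=grab_frame('side');cv2.imwrite('pics/d5.png',cv2.resize(im[90:290,240:440,::-1],(600,600),interpolation=cv2.INTER_CUBIC))"
```

```text
19.48 j [-0.342 -0.336  1.969  0.464  1.596 -1.746] pos [0.479 0.029 0.28 ] F [-0.04  -0.758 -3.436] w 0.156 60.0
plane r 0.442 tilt out deg -5.2 lat 26.6 yaw y 79.9
```

View pics/d5.png

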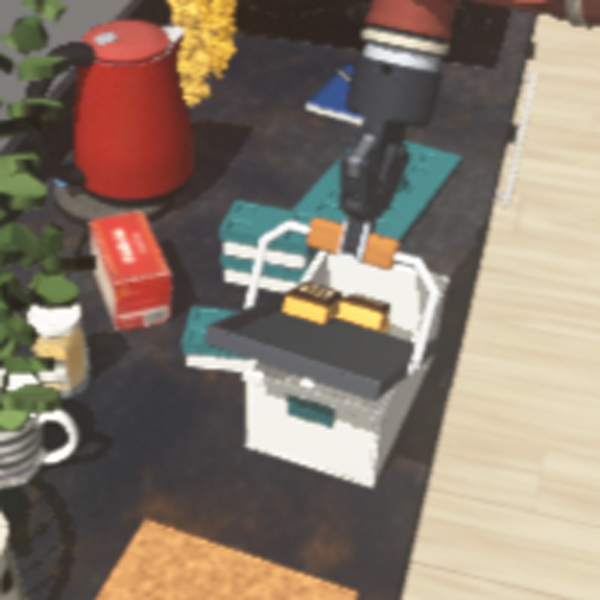

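Two or more bars are still sliding. I'll let it run on.

>>> move_arm([
  [[0,0,0,0,0],[0,0,0,0,0],[0,0,0,0,0],[0,0,0,0,0],[0,0,0,0,0]],
])

```text
time: 19.95
tool_pos: [0.4785, 0.029, 0.2784]
tool_rot: [0.016, 0.085, 0.969, 0.233]
contact_force: [0.8, -0.6, -2.9]
gripper_width: 0.148
grasp_force: 60.0
```

```bash
python3 st.py; python3 -c "
from h import *
im=grab_frame('side');a=cv2.resize(im[140:260,300:420,::-1],(400,400),interpolation=cv2.INTER_CUBIC)
im=grab_frame('scene');b=cv2.resize(im[150:270,250:370,::-1],(400,400),interpolation=cv2.INTER_CUBIC);cv2.imwrite('pics/d6.png',np.hstack([a,b]))"
```

```text
19.95 j [-0.343 -0.335  1.971  0.464  1.596 -1.748] pos [0.479 0.029 0.278] F [ 0.772 -0.637 -2.936] w 0.148 60.0
plane r 0.441 tilt out deg -5.4 lat 26.6 yaw y 79.9
```

View pics/d6.png

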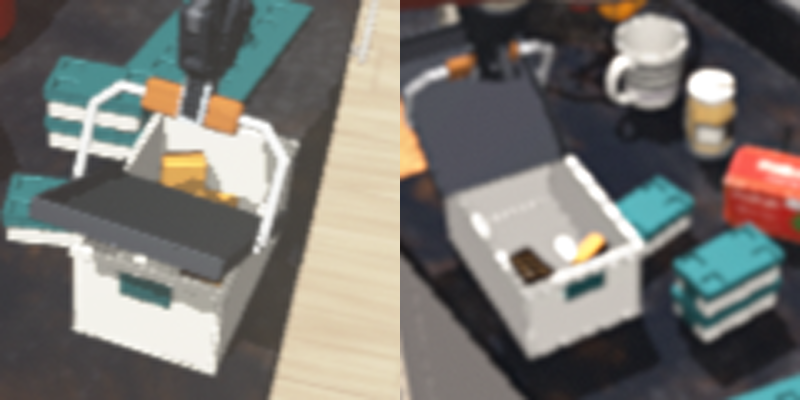

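The force has dropped to the empty tray's weight, and both cameras show the bars in the tub. I'll lift and turn the tray back.

```bash
python3 go.py .479 .04 .43
```

```text
total [ 0.004  0.131 -0.217] rows 4 per row [ 0.001  0.033 -0.054]
```

>>> move_arm([
  [[0,0,0.02,-0.03,0],[0,0,0.03,-0.05,0],[0,0,0.03,-0.05,0.5],[0,0,0.03,-0.05,1],[0,0,0.02,-0.035,1]],
])

```text
time: 20.47
tool_pos: [0.4844, 0.0391, 0.4328]
tool_rot: [-0.013, 0.212, 0.949, 0.234]
contact_force: [1.1, -0.5, -1.9]
gripper_width: 0.15
grasp_force: 59.9
```

>>> move_arm([
  [[0,0,0,0,1],[0,0,0,0,1],[0,0,0,0,1],[0,0,0,0,1],[0,0,0,0,1]],
])

```text
time: 20.88
tool_pos: [0.4842, 0.0388, 0.4287]
tool_rot: [-0.075, 0.451, 0.861, 0.222]
contact_force: [0.2, -0.6, -3.6]
gripper_width: 0.154
grasp_force: 60.0
```

>>> move_arm([
  [[0,0,0,0,1],[0,0,0,0,1],[0,0,0,0,1],[0,0,0,0,1],[0,0,0,0,1]],
])

```text
time: 21.3
tool_pos: [0.4842, 0.0388, 0.4286]
tool_rot: [-0.13, 0.659, 0.715, 0.195]
contact_force: [-0.3, 0.4, -2.9]
gripper_width: 0.153
grasp_force: 60.0
```

>>> move_arm([
  [[0,0,0,0,1],[0,0,0,0,1],[0,0,0,0,0]],
])

```text
time: 21.55
tool_pos: [0.4842, 0.0388, 0.4286]
tool_rot: [-0.149, 0.729, 0.644, 0.18]
contact_force: [-0.3, 0.3, -2.3]
gripper_width: 0.153
grasp_force: 59.9
```

```bash
python3 st.py; python3 go.py .03 .44 .42
```

```text
21.55 j [-0.319 -0.361  1.747  0.481  1.809 -0.092] pos [0.484 0.039 0.429] F [-0.288  0.315 -2.338] w 0.153 59.9
plane r 0.448 tilt out deg -4.7 lat 26.7 yaw y -7.3
total [ 0.504 -0.836  0.26 ] rows 16 per row [ 0.032 -0.052  0.016]
```

>>> move_arm([
  [[0,0.02,-0.03,0.01,0],[0,0.032,-0.052,0.016,0],[0,0.032,-0.052,0.016,0],[0,0.032,-0.052,0.016,0],[0,0.032,-0.052,0.016,0]],
])

```text
time: 21.97
tool_pos: [0.3537, 0.1559, 0.4271]
tool_rot: [-0.149, 0.728, 0.645, 0.181]
contact_force: [0.3, 0.4, -2.5]
gripper_width: 0.149
grasp_force: 60.0
```

>>> move_arm([
  [[0,0.032,-0.052,0.016,0],[0,0.032,-0.052,0.016,0],[0,0.032,-0.052,0.016,0],[0,0.032,-0.052,0.016,0],[0,0.032,-0.052,0.016,0]],
])

```text
time: 22.38
tool_pos: [0.2121, 0.2817, 0.4258]
tool_rot: [-0.149, 0.728, 0.645, 0.181]
contact_force: [0.0, 1.0, -2.9]
gripper_width: 0.152
grasp_force: 60.0
```

>>> move_arm([
  [[0,0.032,-0.052,0.016,0],[0,0.032,-0.052,0.016,0],[0,0.032,-0.052,0.016,0],[0,0.032,-0.052,0.016,0],[0,0.032,-0.052,0.016,0]],
])

```text
time: 22.8
tool_pos: [0.0702, 0.4076, 0.4242]
tool_rot: [-0.149, 0.727, 0.646, 0.181]
contact_force: [2.4, 0.8, -2.2]
gripper_width: 0.149
grasp_force: 59.9
```

```bash
python3 st.py; python3 go.py -.01 .36 .33;python3 -c "
from h import *
print('inward .1 in tool units',T().T@np.array([-.0157,-.0988,0])/.6)"
```

```text
22.8 j [ 1.142 -0.835  2.044  0.124  1.476  1.277] pos [0.07  0.408 0.424] F [ 2.385  0.842 -2.195] w 0.149 59.9
plane r 0.4 tilt out deg 26.2 lat 7.1 yaw y -7.0
total [-0.155 -0.126  0.095] rows 4 per row [-0.039 -0.031  0.024]
inward .1 in tool units [-0.148 -0.006 -0.076]
```

>>> move_arm([
  [[0,-0.035,-0.031,0.026,0],[0,-0.035,-0.031,0.026,0],[0,-0.035,-0.031,0.026,0],[0,-0.03,-0.031,0.026,0]],
])

```text
time: 23.13
tool_pos: [-0.0066, 0.3724, 0.3285]
tool_rot: [-0.148, 0.727, 0.646, 0.179]
contact_force: [-0.7, -16.6, 5.4]
gripper_width: 0.152
grasp_force: 60.3
```

>>> move_arm([
  [[0,-0.04,-0.002,-0.02,0],[0,-0.04,-0.002,-0.02,0],[0,-0.04,-0.002,-0.02,0],[0,-0.04,-0.002,-0.02,0]],
])

```text
time: 23.47
tool_pos: [-0.039, 0.3496, 0.3451]
tool_rot: [-0.123, 0.734, 0.648, 0.164]
contact_force: [-0.3, 0.3, -3.5]
gripper_width: 0.15
grasp_force: 59.9
```

```bash
python3 st.py;python3 -c "
from h import *
print('inward .1 in tool units',T().T@np.array([-.0157,-.0988,0])/.6)"
```

```text
23.47 j [ 1.512 -1.01   2.24  -0.058  1.502  1.628] pos [-0.039  0.35   0.345] F [-0.289  0.335 -3.464] w 0.15 59.9
plane r 0.347 tilt out deg 23.4 lat -3.3 yaw y -7.5
inward .1 in tool units [-0.153 -0.004 -0.067]
```

>>> move_arm([
  [[0,-0.05,0.012,-0.02,0],[0,-0.05,0.012,-0.02,0],[0,-0.05,0.008,-0.02,0],[0,-0.05,0.008,-0.02,0],[0,-0.05,0.008,-0.02,0]],
])

```text
time: 23.88
tool_pos: [-0.0735, 0.3061, 0.374]
tool_rot: [-0.081, 0.742, 0.649, 0.146]
contact_force: [-0.0, -0.3, -3.5]
gripper_width: 0.152
grasp_force: 59.8
```

```bash
python3 st.py
```

```text
23.88 j [ 1.69  -1.01   2.181 -0.15   1.668  1.787] pos [-0.073  0.306  0.374] F [-0.012 -0.264 -3.544] w 0.152 59.8
plane r 0.313 tilt out deg 17.3 lat -8.5 yaw y -8.4
```

>>> move_arm([
  [[0,0.01,0.06,0,0],[0,0.01,0.06,0,0],[0,0,0.06,0,0],[0,-0.04,0.012,-0.01,0],[0,-0.04,0.012,-0.01,0]],
])

```text
time: 24.3
tool_pos: [0.0422, 0.3093, 0.3996]
tool_rot: [-0.064, 0.748, 0.648, 0.132]
contact_force: [-0.0, 0.4, -3.7]
gripper_width: 0.155
grasp_force: 60.0
```

```bash
python3 st.py;python3 -c "
from h import *
t=T();print('az tilt',np.degrees(np.arctan2(t[1,2],t[0,2])),t)"
```

```text
24.3 j [ 1.204 -1.01   2.132 -0.011  1.725  1.344] pos [0.042 0.309 0.4  ] F [-0.016  0.399 -3.651] w 0.155 60.0
plane r 0.304 tilt out deg 16.9 lat -0.6 yaw y -8.8
az tilt 66.8801791255479 [[ 0.126  0.985  0.114]
 [ 0.951 -0.153  0.267]
 [ 0.281  0.075 -0.957]]
```

>>> move_arm([
  [[0,-0.05,-0.01,0.005,0],[0,-0.05,-0.01,0.005,0],[0,-0.05,-0.01,0.005,0],[0,-0.05,-0.01,0.005,0],[0,-0.05,-0.01,0.005,0]],
])

```text
time: 24.72
tool_pos: [-0.0171, 0.289, 0.3767]
tool_rot: [-0.031, 0.751, 0.651, 0.107]
contact_force: [0.4, 0.0, -2.1]
gripper_width: 0.153
grasp_force: 60.0
```

```bash
python3 st.py
```

```text
24.72 j [ 1.459 -1.01   2.163 -0.101  1.788  1.569] pos [-0.017  0.289  0.377] F [ 0.355  0.037 -2.097] w 0.153 60.0
plane r 0.285 tilt out deg 11.5 lat -5.6 yaw y -8.7
```

>>> move_arm([
  [[0,0.01,0.065,0,0],[0,0.01,0.065,0,0],[0,0.01,0.065,0,0],[0,-0.055,0.01,0.005,0],[0,-0.055,0.01,0.005,0]],
])

```text
time: 25.13
tool_pos: [0.1149, 0.2665, 0.3855]
tool_rot: [-0.023, 0.752, 0.652, 0.092]
contact_force: [0.2, 0.8, -3.2]
gripper_width: 0.151
grasp_force: 60.3
```

>>> move_arm([
  [[0,-0.055,0.01,0.005,0],[0,-0.055,0.01,0.005,0]],
])

```text
time: 25.3
tool_pos: [0.1397, 0.2456, 0.3836]
tool_rot: [-0.016, 0.753, 0.654, 0.075]
contact_force: [0.4, 0.3, -4.1]
gripper_width: 0.152
grasp_force: 60.3
```

```bash
python3 st.py;python3 -c "
from h import *
t=T();print('az tilt',np.degrees(np.arctan2(t[1,2],t[0,2])),t)"
```

```text
25.3 j [ 0.764 -1.011  2.146  0.026  1.854  0.915] pos [0.14  0.246 0.384] F [ 0.442  0.317 -4.107] w 0.152 60.3
plane r 0.271 tilt out deg 8.7 lat 1.4 yaw y -8.4
az tilt 53.15582433285968 [[ 0.134  0.987  0.092]
 [ 0.982 -0.145  0.123]
 [ 0.135  0.074 -0.988]]
```

>>> move_arm([
  [[0,-0.05,-0.015,0.01,0],[0,-0.05,-0.015,0.01,0],[0,-0.05,-0.015,0.01,0],[0,-0.05,-0.015,0.01,0]],
])

```text
time: 25.63
tool_pos: [0.1413, 0.2254, 0.371]
tool_rot: [-0.003, 0.756, 0.654, 0.039]
contact_force: [-0.1, 0.9, -3.7]
gripper_width: 0.149
grasp_force: 60.2
```

```bash
python3 st.py;python3 -c "
from h import *
t=T();print('az tilt',np.degrees(np.arctan2(t[1,2],t[0,2])),t)"
```

```text
25.63 j [ 0.722 -1.01   2.163  0.007  1.911  0.869] pos [0.141 0.225 0.371] F [-0.064  0.888 -3.705] w 0.149 60.2
plane r 0.255 tilt out deg 4.5 lat 0.4 yaw y -8.3
az tilt 45.91577807715644 [[ 0.142  0.988  0.054]
 [ 0.988 -0.145  0.056]
 [ 0.063  0.046 -0.997]]
```

Four more rows to level.

>>> move_arm([
  [[0,-0.05,-0.02,0.012,0],[0,-0.05,-0.02,0.012,0],[0,-0.05,-0.02,0.012,0],[0,-0.05,-0.02,0.012,0]],
])

```text
time: 25.97
tool_pos: [0.1354, 0.2074, 0.3631]
tool_rot: [0.009, 0.757, 0.653, 0.001]
contact_force: [-0.4, 0.2, -4.1]
gripper_width: 0.153
grasp_force: 60.2
```

```bash
python3 st.py;python3 -c "
from h import *
t=T();print('az tilt',np.degrees(np.arctan2(t[1,2],t[0,2])),t)"; python3 go.py .541 .284 .3
```

```text
25.97 j [ 0.706 -1.01   2.175 -0.019  1.974  0.846] pos [0.135 0.207 0.363] F [-0.399  0.155 -4.097] w 0.153 60.2
plane r 0.238 tilt out deg 0.1 lat -1.0 yaw y -8.4
az tilt -42.43227676526229 [[ 0.146  0.989  0.013]
 [ 0.989 -0.146 -0.012]
 [-0.01   0.014 -1.   ]]
total [0.226 0.648 0.112] rows 11 per row [0.021 0.059 0.01 ]
```

Level within 1°. I'll take the tray to the mat.

>>> move_arm([
  [[0,0.02,0.058,0.01,0],[0,0.02,0.059,0.01,0],[0,0.02,0.059,0.01,0],[0,0.02,0.059,0.01,0],[0,0.02,0.059,0.01,0]],
])

```text
time: 26.38
tool_pos: [0.3213, 0.2406, 0.3351]
tool_rot: [0.008, 0.757, 0.653, 0.002]
contact_force: [-0.6, 0.4, -3.4]
gripper_width: 0.152
grasp_force: 60.5
```

>>> move_arm([
  [[0,0.02,0.059,0.01,0],[0,0.02,0.059,0.01,0],[0,0.02,0.059,0.01,0],[0,0.02,0.059,0.01,0],[0,0.02,0.059,0.01,0]],
])

```text
time: 26.8
tool_pos: [0.5056, 0.2738, 0.3067]
tool_rot: [0.008, 0.757, 0.653, 0.001]
contact_force: [0.2, 0.6, -3.5]
gripper_width: 0.153
grasp_force: 60.5
```

>>> move_arm([
  [[0,0.023,0.055,0.02,0],[0,0,0,0.06,0],[0,0,0,0.06,0],[0,0,0,0.06,0],[0,0,0,0.04,0]],
])

```text
time: 27.22
tool_pos: [0.5388, 0.2802, 0.1591]
tool_rot: [0.007, 0.757, 0.653, -0.001]
contact_force: [-1.0, 0.1, -3.9]
gripper_width: 0.149
grasp_force: 60.7
```

```bash
python3 st.py; python3 go.py .541 .284 .118
```

```text
27.22 j [ 0.363  0.089  1.742 -0.015  1.309  0.515] pos [0.539 0.28  0.159] F [-0.959  0.095 -3.872] w 0.149 60.7
plane r 0.603 tilt out deg 0.1 lat -0.8 yaw y -8.5
total [0.008 0.002 0.068] rows 2 per row [0.004 0.001 0.034]
```

>>> move_arm([
  [[0,0.004,0,0.03,0],[0,0.003,0,0.03,0],[0,0,0,0.006,0],[0,0,0,0,0]],
])

```text
time: 27.55
tool_pos: [0.5403, 0.2843, 0.1222]
tool_rot: [0.008, 0.757, 0.653, -0.0]
contact_force: [-0.5, 0.6, -3.3]
gripper_width: 0.15
grasp_force: 60.7
```

```bash
python3 st.py
```

```text
27.55 j [ 0.369  0.134  1.758 -0.015  1.245  0.521] pos [0.54  0.284 0.122] F [-0.51   0.614 -3.253] w 0.15 60.7
plane r 0.606 tilt out deg 0.2 lat -0.8 yaw y -8.4
```

>>> move_arm([
  [[0,0,0,0.006,0],[0,0,0,0.003,0],[30,0,0,0,0],[60,0,0,0,0],[60,0,0,0,0]],
])

```text
time: 27.97
tool_pos: [0.5429, 0.2851, 0.1212]
tool_rot: [0.009, 0.757, 0.653, 0.003]
contact_force: [-0.2, -0.6, 0.8]
gripper_width: 0.568
grasp_force: 0.0
```

>>> move_arm([
  [[60,0,0,-0.03,0],[60,0,0,-0.06,0],[60,0,0,-0.06,0],[60,0,0,-0.06,0],[60,0,0,-0.06,0]],
])

```text
time: 28.38
tool_pos: [0.5395, 0.2863, 0.2841]
tool_rot: [0.009, 0.757, 0.653, 0.003]
contact_force: [0.4, 0.0, -0.4]
gripper_width: 0.598
grasp_force: 0.0
```

>>> move_arm([
  [[60,0,0,-0.06,0],[60,0,0,-0.04,0],[60,0,0,0,0]],
])

```text
time: 28.63
tool_pos: [0.5409, 0.2879, 0.3511]
tool_rot: [0.011, 0.757, 0.653, 0.009]
contact_force: [-0.3, -0.0, 1.2]
gripper_width: 0.598
grasp_force: 0.0
```

```bash
python3 st.py; python3 -c "
from h import *
snap('scene','s7',1);snap('side','d7',1)
a=cv2.imread('pics/s7_raw.png')[150:340,220:420];b=cv2.imread('pics/d7_raw.png')[130:345,250:400]
cv2.imwrite('pics/m7.png',np.hstack([cv2.resize(a,(421,400),interpolation=cv2.INTER_CUBIC),cv2.resize(b,(279,400),interpolation=cv2.INTER_CUBIC)]))"; python3 go.py .534 -.4 .32
```

```text
28.63 j [ 0.374 -0.028  1.539 -0.015  1.607  0.521] pos [0.541 0.288 0.351] F [-0.273 -0.008  1.24 ] w 0.598 0.0
plane r 0.609 tilt out deg 1.4 lat -0.8 yaw y -8.5
total [-1.134  0.159  0.049] rows 18 per row [-0.063  0.009  0.003]
```

View pics/m7.png

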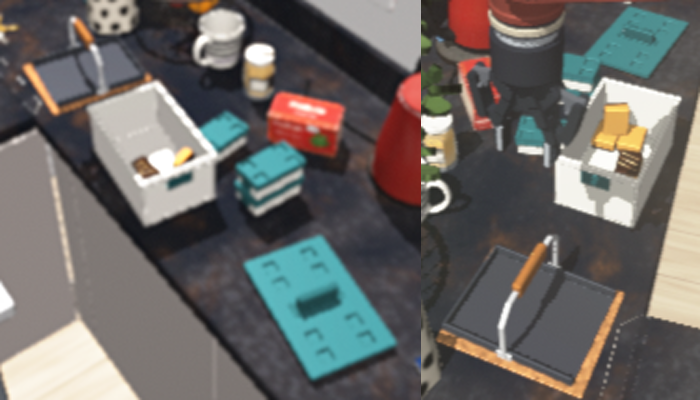

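The tray lies on the mat, the tub holds the bars and the lid hasn't moved. Next I'll turn +93° and go over the lid.

>>> move_arm([
  [[60,0,0,0,1],[60,0,0,0,1],[60,0,0,0,1],[60,0,0,0,1],[60,0,0,0,1]],
])

```text
time: 29.15
tool_pos: [0.538, 0.2866, 0.3386]
tool_rot: [0.007, 0.902, 0.432, 0.002]
contact_force: [0.0, -0.4, -0.7]
gripper_width: 0.604
grasp_force: 0.0
```

>>> move_arm([
  [[60,0,0,0,1],[60,0,0,0,1],[60,0,0,0,1],[60,0,0,0,1],[60,0,0,0,1]],
])

```text
time: 29.57
tool_pos: [0.538, 0.2866, 0.3386]
tool_rot: [0.007, 0.983, 0.184, 0.004]
contact_force: [-0.8, -0.5, -0.6]
gripper_width: 0.599
grasp_force: 0.0
```

>>> move_arm([
  [[60,0,0,0,1],[60,0,0,0,1],[60,0,0,0,1],[60,0,0,0,1],[60,0,0,0,1]],
])

```text
time: 29.98
tool_pos: [0.538, 0.2866, 0.3386]
tool_rot: [0.005, 0.997, -0.076, 0.006]
contact_force: [0.5, 0.8, 0.2]
gripper_width: 0.6
grasp_force: 0.0
```

>>> move_arm([
  [[60,0,0.03,0,0.5],[60,0.012,0.064,0,0],[60,0.012,0.064,0,0],[60,0.012,0.064,0,0],[60,0.012,0.064,0,0]],
])

```text
time: 30.4
tool_pos: [0.5326, 0.1114, 0.3405]
tool_rot: [0.005, 0.995, -0.099, 0.006]
contact_force: [1.3, 0.1, -0.7]
gripper_width: 0.597
grasp_force: 0.0
```

>>> move_arm([
  [[60,0.012,0.064,0,0],[60,0.012,0.064,0,0],[60,0.012,0.064,0,0],[60,0.012,0.064,0,0],[60,0.012,0.064,0,0]],
])

```text
time: 30.82
tool_pos: [0.5297, -0.0841, 0.3427]
tool_rot: [0.004, 0.995, -0.1, 0.006]
contact_force: [0.9, -0.6, 0.0]
gripper_width: 0.599
grasp_force: 0.0
```

>>> move_arm([
  [[60,0.012,0.064,0,0],[60,0.012,0.064,0,0],[60,0.012,0.064,0,0],[60,0.012,0.064,0,0],[60,0.012,0.064,0,0]],
])

```text
time: 31.23
tool_pos: [0.5268, -0.2794, 0.3444]
tool_rot: [0.004, 0.995, -0.1, 0.006]
contact_force: [1.4, 0.3, 0.9]
gripper_width: 0.602
grasp_force: 0.0
```

```bash
python3 st.py; python3 go.py .536 -.461 .3
```

```text
31.23 j [-0.612 -0.061  1.581 -0.     1.607  1.159] pos [ 0.527 -0.279  0.344] F [1.354 0.309 0.865] w 0.602 0.0
plane r 0.592 tilt out deg 0.8 lat -0.0 yaw y -101.5
total [0.074 0.293 0.077] rows 5 per row [0.015 0.059 0.015]
```

>>> move_arm([
  [[60,0.015,0.059,0.01,0],[60,0.015,0.059,0.01,0],[60,0.015,0.059,0.01,0],[60,0.015,0.059,0.01,0],[60,0.014,0.055,0.01,0]],
])

```text
time: 31.65
tool_pos: [0.5361, -0.4596, 0.3156]
tool_rot: [0.003, 0.995, -0.1, 0.006]
contact_force: [1.0, 0.4, 0.3]
gripper_width: 0.6
grasp_force: 0.0
```

>>> move_arm([
  [[60,0,0,0,0],[60,0,0,0,0]],
])

```text
time: 31.82
tool_pos: [0.5358, -0.4589, 0.3145]
tool_rot: [0.002, 0.995, -0.101, 0.005]
contact_force: [0.2, 0.3, 0.6]
gripper_width: 0.602
grasp_force: 0.0
```

```bash
python3 st.py
cat > teal.py <<'E'
# min-area rectangles of teal regions in a wrist picture, on the plane z
import sys,json
from h import *
def teal(name,z,fn,amin=800):
    c=get_calibration(name);im=grab_frame(name);cv2.imwrite('pics/'+fn+'_raw.png',im[:,:,::-1])
    h=cv2.cvtColor(im,cv2.COLOR_RGB2HSV);m=((h[...,0]>82)&(h[...,0]<98)&(h[...,1]>110)&(h[...,2]>50)).astype(np.uint8)*255
    m=cv2.morphologyEx(m,cv2.MORPH_CLOSE,np.ones((9,9)))
    for k in cv2.findContours(m,cv2.RETR_EXTERNAL,cv2.CHAIN_APPROX_SIMPLE)[0]:
        if cv2.contourArea(k)<amin: continue
        w=np.array([px2w(name,*p,z,c)[:2] for p in k[:,0].astype(float)],np.float32)
        r=cv2.minAreaRect(w*1000);B=cv2.boundingRect(k);(cx,cy),(a,b),an=r
        if a<b:an-=90;a,b=b,a
        print('px',B,'centre',round(cx/1000,4),round(cy/1000,4),'size',round(a),round(b),'long yaw',round((an+90)%180-90,1))
if __name__=="__main__": teal(sys.argv[1],float(sys.argv[2]),sys.argv[3])
E
python3 teal.py wrist .016 w8; cp pics/w8_raw.png pics/w8.png
```

```text
31.82 j [-0.815  0.206  1.349  0.003  1.575  0.959] pos [ 0.536 -0.459  0.314] F [0.212 0.279 0.579] w 0.602 0.0
plane r 0.701 tilt out deg 0.6 lat 0.2 yaw y -101.6
```

View pics/w8.png

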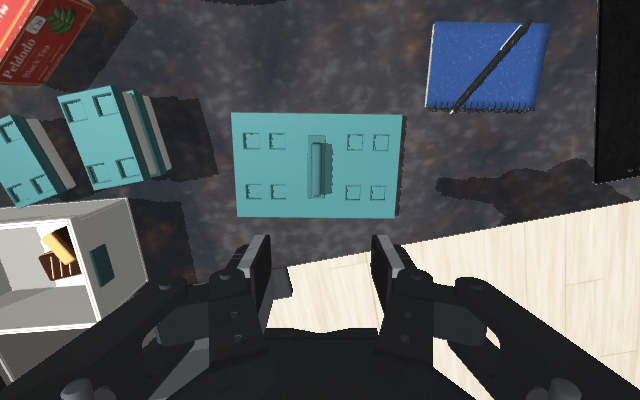

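The lid's corners are at (232,113), (403,115), (396,218) and (238,216). The stack is at (105,140), with the single box beside the tub.

```bash
python3 - <<'E'
from h import *
im=cv2.imread('pics/w8_raw.png');h=cv2.cvtColor(im,cv2.COLOR_BGR2HSV);print(h[200,300],h[165,255],h[110,80])
W=lambda u,v,z:px2w('wrist',u,v,z)
P=np.array([W(*p,.016) for p in[(232,113),(403,115),(396,218),(238,216)]]);print(P[:,:2],P.mean(0),[np.linalg.norm(P[i]-P[(i+1)%4]) for i in range(4)],np.degrees(np.arctan2(*(P[0]+P[3]-P[1]-P[2])[1::-1])),np.degrees(np.arctan2(*(P[0]+P[1]-P[2]-P[3])[1::-1])))
B=np.array([W(*p,.087) for p in[(57,99),(117,87),(145,182),(92,191)]]);print('stack',B[:,:2],B.mean(0),[np.linalg.norm(B[i]-B[(i+1)%4]) for i in range(4)])
E
sed -i 's/>110)/>90)/;s/h\[...,0\]>82/h[...,0]>80/' teal.py
```

```text
[ 91 107 164] [ 91 103 171] [ 91  95 186]
[[ 0.633 -0.355]
 [ 0.584 -0.582]
 [ 0.439 -0.553]
 [ 0.489 -0.323]] [ 0.536 -0.453  0.016] [np.float64(0.23256575632909018), np.float64(0.14768160672650196), np.float64(0.23459074738161095), np.float64(0.14684166544848373)] 77.72710890746205 -11.96122832486713
stack [[ 0.68  -0.188]
 [ 0.679 -0.258]
 [ 0.571 -0.251]
 [ 0.574 -0.185]] [ 0.626 -0.22   0.087] [np.float64(0.06984785006940443), np.float64(0.1078148779159015), np.float64(0.06605890239955232), np.float64(0.10675240430493688)]
```

>>> move_arm([
  [[60,-0.002,-0.01,0.06,0],[60,0,0,0.06,0],[60,0,0,0.06,0],[60,0,0,0.06,0],[60,0,0,0.06,0]],
])

```text
time: 32.28
tool_pos: [0.5398, -0.4517, 0.1376]
tool_rot: [0.004, 0.995, -0.099, 0.008]
contact_force: [0.1, -0.3, 0.9]
gripper_width: 0.603
grasp_force: 0.0
```

>>> move_arm([
  [[60,0,0,0.05,0],[60,0,0,0.02,0],[60,0,0,0,0]],
])

```text
time: 32.53
tool_pos: [0.5385, -0.4508, 0.0921]
tool_rot: [0.002, 0.995, -0.099, 0.004]
contact_force: [-0.9, 0.1, 0.5]
gripper_width: 0.598
grasp_force: 0.0
```

```bash
python3 st.py; python3 go.py .536 -.453 .047
```

```text
32.53 j [-0.804  0.362  1.542  0.003  1.228  0.965] pos [ 0.538 -0.451  0.092] F [-0.89   0.095  0.482] w 0.598 0.0
plane r 0.698 tilt out deg 0.5 lat 0.2 yaw y -101.4
total [-0.004  0.004  0.075] rows 2 per row [-0.002  0.002  0.038]
```

>>> move_arm([
  [[60,-0.002,0.002,0.035,0],[60,-0.002,0.002,0.036,0],[60,0,0,0,0],[0,0,0,0,0],[0,0,0,0,0]],
])

```text
time: 32.95
tool_pos: [0.5392, -0.4573, 0.0571]
tool_rot: [0.006, 0.995, -0.1, 0.009]
contact_force: [1.1, 0.2, 0.4]
gripper_width: 0.327
grasp_force: 0.0
```

>>> move_arm([
  [[0,0,0,0,0],[0,0,0,0,0],[0,0,0,0,0],[0,0,0,0,0],[0,0,0,0,0]],
])

```text
time: 33.37
tool_pos: [0.5394, -0.4576, 0.0575]
tool_rot: [0.006, 0.995, -0.1, 0.009]
contact_force: [-0.5, 1.2, 6.1]
gripper_width: 0.139
grasp_force: 61.8
```

```bash
python3 st.py
```

```text
33.37 j [-0.81   0.406  1.549  0.004  1.164  0.96 ] pos [ 0.539 -0.458  0.058] F [-0.534  1.197  6.11 ] w 0.139 61.8
plane r 0.703 tilt out deg 1.2 lat 0.2 yaw y -101.5
```

>>> move_arm([
  [[0,0,0,-0.02,0],[0,0,0,-0.06,0],[0,0,0,-0.06,0],[0,0,0,-0.06,0],[0,0,0,-0.06,0]],
])

```text
time: 33.78
tool_pos: [0.5352, -0.4544, 0.2119]
tool_rot: [0.004, 0.995, -0.1, 0.007]
contact_force: [1.2, -0.9, -2.0]
gripper_width: 0.142
grasp_force: 60.8
```

```bash
python3 st.py; python3 go.py .494 -.12 .3
python3 - <<'E'
from h import *
im=grab_frame('scene')[:,:,::-1]; cv2.imwrite('pics/s9_raw.png',im)
im2=grab_frame('side')[:,:,::-1]; cv2.imwrite('pics/d9_raw.png',im2)
a=cv2.resize(im[180:290,250:330],None,fx=5,fy=5,interpolation=cv2.INTER_CUBIC)
b=cv2.resize(im2[160:270,315:400],None,fx=4.6,fy=5,interpolation=cv2.INTER_CUBIC)
cv2.imwrite('pics/tub9.png',np.hstack([a,b]));print(a.shape,b.shape)
E
```

```text
33.78 j [-0.811  0.249  1.471  0.003  1.406  0.96 ] pos [ 0.535 -0.454  0.212] F [ 1.231 -0.92  -2.009] w 0.142 60.8
plane r 0.698 tilt out deg 0.9 lat 0.2 yaw y -101.5
total [-0.176 -0.532 -0.153] rows 9 per row [-0.02  -0.059 -0.017]
(550, 400, 3) (550, 391, 3)
```

View pics/tub9.png

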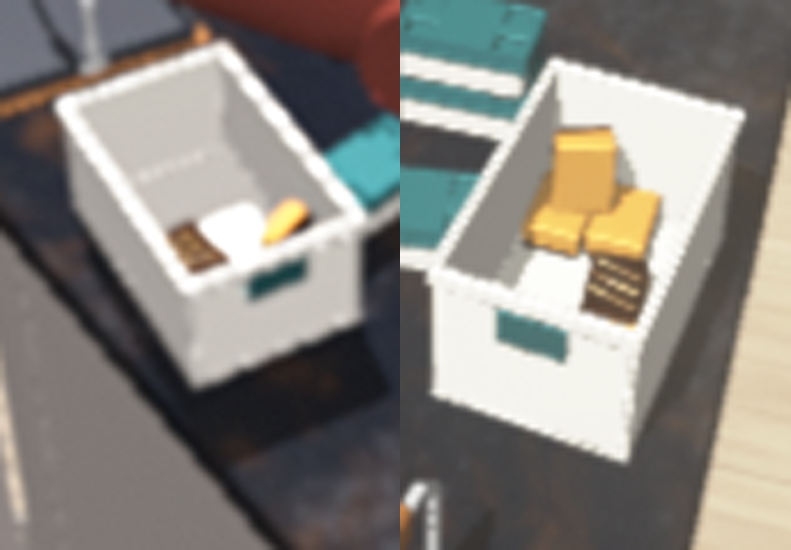

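Run:
```python
from h import *
def show(n,P):
    P=np.array(P)[:,:2];l=P[0]+P[3]-P[1]-P[2];s=P[1]+P[0]-P[2]-P[3]
    print(n,P.tolist(),P.mean(0),[round(float(np.linalg.norm(P[i]-P[(i+1)%4])),3) for i in range(4)],np.degrees(np.arctan2(l[1],l[0])),np.degrees(np.arctan2(s[1],s[0])))
show('S',[px2w('scene',250+u/5,180+v/5,.109) for u,v in[(222,45),(362,222),(192,290),(57,105)]])
show('D',[px2w('side',315+u/4.6,160+v/5,.109) for u,v in[(32,275),(155,60),(343,112),(240,345)]])
```

```text
S [[0.5781939732280397, 0.055806583966853895], [0.5478907579935195, -0.17332623330571606], [0.41122182682949165, -0.15677062263068275], [0.434294941890708, 0.07115330707960876]] [ 0.493 -0.051] [0.231, 0.138, 0.229, 0.145] 83.33901494203725 -6.48702739271106
D [[0.5727088163039596, 0.06323809811808911], [0.546755709593958, -0.16611425145808678], [0.4058724982381753, -0.14954211803753115], [0.43350123247329253, 0.08131250797234923]] [ 0.49  -0.043] [0.231, 0.142, 0.233, 0.14] 83.35896025997428 -7.051527419818736
```

The tub's centre is near (0.4905,-0.0455) and its yaw is -6.7°. I'll bring the lid over it, then compare the lid and the tub in the same cameras so the calibration bias cancels.

>>> move_arm([
  [[0,-0.02,-0.05,-0.015,0],[0,-0.02,-0.059,-0.015,0],[0,-0.02,-0.059,-0.015,0],[0,-0.02,-0.059,-0.015,0],[0,-0.02,-0.059,-0.015,0]],
])

```text
time: 34.3
tool_pos: [0.5094, -0.2725, 0.2522]
tool_rot: [0.004, 0.995, -0.1, 0.007]
contact_force: [0.9, -0.4, -2.1]
gripper_width: 0.139
grasp_force: 60.8
```

>>> move_arm([
  [[0,-0.02,-0.059,0,0],[0,-0.02,-0.059,0,0],[0,-0.02,-0.059,0,0],[0,-0.02,-0.059,0,-0.4],[0,-0.01,-0.03,0,-0.4]],
])

```text
time: 34.72
tool_pos: [0.4872, -0.1037, 0.25]
tool_rot: [0.004, 0.998, -0.056, 0.007]
contact_force: [0.7, -0.4, -1.4]
gripper_width: 0.138
grasp_force: 60.8
```

```bash
python3 st.py; python3 go.py .4945 -.0455 .2
```

```text
34.72 j [-0.358 -0.264  1.916 -0.003  1.474  1.326] pos [ 0.487 -0.104  0.25 ] F [ 0.745 -0.363 -1.409] w 0.138 60.8
plane r 0.493 tilt out deg 0.9 lat -0.2 yaw y -96.4
total [ 0.    -0.098  0.083] rows 2 per row [ 0.    -0.049  0.041]
```

>>> move_arm([
  [[0,0,-0.03,0.02,0],[0,0,-0.04,0.03,0],[0,0,-0.028,0.03,0],[0,0,0,0,0],[0,0,0,0,0]],
])

```text
time: 35.13
tool_pos: [0.4947, -0.0486, 0.2006]
tool_rot: [0.005, 0.998, -0.057, 0.005]
contact_force: [-0.3, 0.0, -2.3]
gripper_width: 0.137
grasp_force: 60.8
```

```bash
python3 st.py
python3 - <<'E'
from teal import *
z=state()['tool_pos'][2]-.0495+.008
print('plate top z',z)
teal('scene',z,'s10');teal('side',z,'d10')
E
```

```text
35.13 j [-0.244 -0.227  1.969 -0.007  1.387  1.443] pos [ 0.495 -0.049  0.201] F [-0.274  0.003 -2.289] w 0.137 60.8
plane r 0.492 tilt out deg 0.7 lat -0.4 yaw y -96.6
plate top z 0.1590667881498028
px (260, 183, 106, 64) centre 0.5041 -0.1335 size 437 204 long yaw -79.4
px (301, 157, 91, 58) centre 0.5212 -0.0438 size 260 248 long yaw -84.2
```

Run:
```python
import cv2,numpy as np
a=cv2.imread('pics/s10_raw.png')[170:280,245:335];b=cv2.imread('pics/d10_raw.png')[145:255,310:402]
a=cv2.resize(a,(400,489),interpolation=cv2.INTER_CUBIC);b=cv2.resize(b,(400,478),interpolation=cv2.INTER_CUBIC)
b=cv2.copyMakeBorder(b,0,11,0,0,cv2.BORDER_CONSTANT);cv2.imwrite('pics/v14.png',np.hstack([a,b]))
```

```text
(no output)
```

View pics/v14.png

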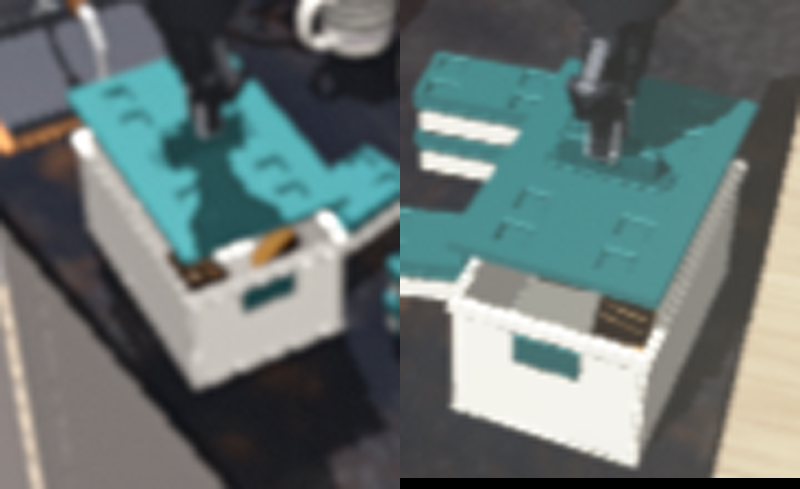

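Run:
```python
from h import *
S=lambda u,v,z:px2w('scene',245+u/4.445,170+v/4.445,z)[:2]
D=lambda u,v,z:px2w('side',310+u/4.347,145+v/4.347,z)[:2]
f=lambda P:[round(float(np.linalg.norm(P[i]-P[(i+1)%len(P)])),3) for i in range(len(P))]
for z in(.155,.159):
  P=np.array([D(*p,z) for p in[(47,245),(170,62),(355,100),(260,305)]]);print('D lid',z,P.mean(0),f(P))
P=np.array([D(*p,.109) for p in[(60,290),(255,352)]]);print('D tub near edge',P.mean(0),f(P))
P=np.array([D(*p,.159) for p in[(47,245),(260,305)]]);print('D lid near edge',P.mean(0))
P=np.array([S(*p,.159) for p in[(70,90),(187,262),(345,213)]]);print('S lid',(P[0]+P[2])/2,f(P))
P=np.array([S(*p,.109) for p in[(76,137),(193,285),(347,235)]]);print('S tub',(P[0]+P[2])/2,f(P))
```

```text
D lid 0.155 [ 0.492 -0.053] [0.232, 0.143, 0.24, 0.148]
D lid 0.159 [ 0.491 -0.048] [0.231, 0.142, 0.238, 0.147]
D tub near edge [0.502 0.058] [0.141, 0.141]
D lid near edge [0.504 0.068]
S lid [ 0.488 -0.057] [0.236, 0.134, 0.28]
S tub [ 0.496 -0.049] [0.212, 0.136, 0.266]
```

>>> move_arm([
  [[0,0,-0.004,0.02,0],[0,0,0,0.025,0],[0,0,0,0.01,0],[0,0,0,0,0]],
])

```text
time: 35.57
tool_pos: [0.4956, -0.0476, 0.1673]
tool_rot: [0.004, 0.998, -0.059, 0.005]
contact_force: [0.2, 0.2, -1.6]
gripper_width: 0.14
grasp_force: 60.7
```

```bash
python3 st.py
```

```text
35.57 j [-0.242 -0.193  1.998 -0.007  1.324  1.448] pos [ 0.496 -0.048  0.167] F [ 0.185  0.201 -1.581] w 0.14 60.7
plane r 0.493 tilt out deg 0.7 lat -0.4 yaw y -96.7
```

>>> move_arm([
  [[0,0,0,0.01,0],[0,0,0,0,0]],
])

```text
time: 35.73
tool_pos: [0.4967, -0.0476, 0.1629]
tool_rot: [0.005, 0.998, -0.058, 0.007]
contact_force: [-0.6, 0.9, -2.5]
gripper_width: 0.141
grasp_force: 60.8
```

>>> move_arm([
  [[0,0,0,0.008,0],[0,0,0,0,0]],
])

```text
time: 35.9
tool_pos: [0.4972, -0.0476, 0.1586]
tool_rot: [0.005, 0.998, -0.058, 0.008]
contact_force: [-0.2, 0.1, -1.5]
gripper_width: 0.14
grasp_force: 60.8
```

>>> move_arm([
  [[0,-0.003,0,0.008,0],[0,0,0,0,0]],
])

```text
time: 36.07
tool_pos: [0.4972, -0.0476, 0.1584]
tool_rot: [0.005, 0.998, -0.058, 0.01]
contact_force: [-5.5, 1.2, 14.8]
gripper_width: 0.144
grasp_force: 62.8
```

>>> move_arm([
  [[0,0,0,0.008,0],[0,0,0,0,0]],
])

```text
time: 36.23
tool_pos: [0.4974, -0.0476, 0.1583]
tool_rot: [0.005, 0.998, -0.058, 0.009]
contact_force: [-19.6, 5.1, 38.9]
gripper_width: 0.143
grasp_force: 65.8
```

>>> move_arm([
  [[0,0,0,0.008,0],[0,0,0,0,0]],
])

```text
time: 36.4
tool_pos: [0.4984, -0.0477, 0.1586]
tool_rot: [0.005, 0.998, -0.058, 0.009]
contact_force: [-31.1, 6.5, 61.3]
gripper_width: 0.143
grasp_force: 68.6
```

It hit a hard stop at exactly the seated height of 0.1585, so the lid is home. I'll ease off and release.

>>> move_arm([
  [[0,0,0,-0.02,0],[30,0,0,0,0],[60,0,0,0,0],[60,0,0,0,0],[60,0,0,-0.03,0]],
])

```text
time: 36.82
tool_pos: [0.4918, -0.0463, 0.1689]
tool_rot: [0.004, 0.998, -0.058, 0.002]
contact_force: [-0.3, -0.5, -0.6]
gripper_width: 0.604
grasp_force: 0.0
```

>>> move_arm([
  [[60,0,0,-0.06,0],[60,0,0,-0.06,0],[60,0,0,-0.06,0],[100,0,0,-0.06,0],[100,0,0,-0.06,0]],
])

```text
time: 37.23
tool_pos: [0.4919, -0.0451, 0.3538]
tool_rot: [0.004, 0.998, -0.058, 0.006]
contact_force: [0.2, 0.6, -1.3]
gripper_width: 0.859
grasp_force: 0.0
```

```bash
python3 st.py; python3 go.py .56 -.2 .36
python3 - <<'E'
from h import *
c=get_calibration('wrist');im=grab_frame('wrist');cv2.imwrite('pics/w11_raw.png',im[:,:,::-1])
# predicted px of the plate corners if seated with centre (.492,-.0475), yaw -6.7
a=np.radians(-6.7);R=np.array([[np.cos(a),-np.sin(a)],[np.sin(a),np.cos(a)]])
for sx,sy in[(1,1),(1,-1),(-1,-1),(-1,1)]:
    p=np.array([.492,-.0475])+R@[sx*.074,sy*.116];print(np.round(w2px('',[*p,.117],c),1))
h=cv2.cvtColor(im,cv2.COLOR_RGB2HSV);m=((h[...,0]>80)&(h[...,0]<100)&(h[...,1]>80)&(h[...,2]>40)).astype(np.uint8)
n,l,s,ce=cv2.connectedComponentsWithStats(m);print([(s[i].tolist()) for i in range(1,n) if s[i][4]>400])
E
```

```text
37.23 j [-0.239 -0.313  1.785 -0.007  1.656  1.448] pos [ 0.492 -0.045  0.354] F [ 0.223  0.568 -1.256] w 0.859 0.0
plane r 0.489 tilt out deg 0.8 lat -0.4 yaw y -96.7
total [ 0.143  0.243 -0.007] rows 5 per row [ 0.029  0.049 -0.001]
[221.2 111.2]
[422.5 111.3]
[412.4 231.5]
[230.9 232. ]
[[412, 0, 71, 97, 5808], [220, 20, 202, 211, 27194]]
```

The wrist picture shows the lid's outline exactly where the seated model predicts: centre (0.492,-0.0475), yaw -6.7°. Next, over the stack.

```bash
python3 go.py .60 -.22 .36
```

```text
total [0.209 0.268 0.013] rows 6 per row [0.035 0.045 0.002]
```

>>> move_arm([
  [[100,0.035,0.045,0,0],[100,0.035,0.045,0,0],[100,0.035,0.045,0,0],[100,0.035,0.045,0,0],[100,0.035,0.045,0,0]],
])

```text
time: 37.7
tool_pos: [0.5812, -0.193, 0.3539]
tool_rot: [0.004, 0.998, -0.058, 0.005]
contact_force: [-0.3, 0.7, 0.4]
gripper_width: 0.997
grasp_force: 0.0
```

>>> move_arm([
  [[100,0.035,0.045,0,0],[100,0,0,0,0],[100,0,0,0,0]],
])

```text
time: 37.95
tool_pos: [0.5985, -0.222, 0.3533]
tool_rot: [0.003, 0.998, -0.059, 0.004]
contact_force: [0.1, 0.2, -0.3]
gripper_width: 1.002
grasp_force: 0.0
```

```bash
cat > box.py <<'E'
# box.py z : teal regions of the wrist picture; best-fit 108x62 rectangle top at height z
import sys
from h import *
from scipy.optimize import minimize
def rect(x,y,a,L,W,z,c):
    ca,sa=np.cos(a),np.sin(a)
    return np.array([w2px('',[x+ca*u-sa*v,y+sa*u+ca*v,z],c) for u,v in[(L,W),(L,-W),(-L,-W),(-L,W)]])
def fit(im,c,z,x0,L=.054,W=.031):
    h=cv2.cvtColor(im,cv2.COLOR_RGB2HSV);m=((h[...,0]>80)&(h[...,0]<100)&(h[...,1]>60)&(h[...,2]>40)).astype(np.float32)
    m=cv2.morphologyEx(m,cv2.MORPH_CLOSE,np.ones((5,5)));g=cv2.GaussianBlur(m,(0,0),1)
    def cost(p):
        big=np.zeros(m.shape,np.float32);sh=4
        cv2.fillConvexPoly(big,np.round(rect(p[0],p[1],p[2]/10,L,W,z,c)*2**sh).astype(np.int32),1,cv2.LINE_AA,sh)
        ring=cv2.dilate(big,np.ones((9,9)))-big
        return -(g*big).sum()/big.sum()*10+(g*ring).sum()/max(ring.sum(),1)*4
    b=None
    for dx in(-.02,0,.02):
        for dy in(-.02,0,.02):
            r=minimize(cost,[x0[0]+dx,x0[1]+dy,x0[2]*10],method='Nelder-Mead',options=dict(initial_simplex=[[x0[0]+dx,x0[1]+dy,x0[2]*10],[x0[0]+dx+.01,x0[1]+dy,x0[2]*10],[x0[0]+dx,x0[1]+dy+.01,x0[2]*10],[x0[0]+dx,x0[1]+dy,x0[2]*10+1]],xatol=1e-4,fatol=1e-5,maxiter=200))
            if b is None or r.fun<b.fun:b=r
    return b.x[0],b.x[1],np.degrees(b.x[2]/10),b.fun
def shot(fn):
    c=get_calibration('wrist');im=grab_frame('wrist');cv2.imwrite('pics/'+fn+'_raw.png',im[:,:,::-1]);return im,c
E
python3 st.py
python3 - <<'E'
from box import *
im,c=shot('w12')
print('stack top',fit(im,c,.087,(.626,-.22,0)));print('single',fit(im,c,.046,(.62,-.06,0)))
print('lid',fit(im,c,.117,(.492,-.0475,-.117),.074,.116))
E
```

```text
37.95 j [-0.471  0.039  1.468 -0.003  1.624  1.219] pos [ 0.599 -0.222  0.353] F [ 0.062  0.192 -0.339] w 1.002 0.0
plane r 0.634 tilt out deg 0.6 lat -0.2 yaw y -96.8
stack top (np.float64(0.6277832817548902), np.float64(-0.22159160802409858), np.float64(-0.8097302514337601), np.float64(-9.407313346862793))
single (np.float64(0.6212272474005884), np.float64(-0.06494318319974213), np.float64(9.74886970030636), np.float64(-9.212809562683105))
lid (np.float64(0.4971667731587317), np.float64(-0.04723245953245235), np.float64(-7.1268551632174555), np.float64(-7.070415019989014))
```

The fits are good: stack top (0.628,-0.2216) at yaw -0.8°, and the single box (0.621,-0.065) at +9.7°. I'll take box d first.

>>> move_arm([
  [[100,0,0,0,-1],[100,0.025,0,0.05,0],[100,0.025,0,0.06,0],[100,0,0,0.06,0],[100,0,0,0.06,0]],
])

```text
time: 38.42
tool_pos: [0.6308, -0.2209, 0.219]
tool_rot: [0.005, 1.0, -0.005, 0.008]
contact_force: [0.3, -0.0, -0.4]
gripper_width: 1.0
grasp_force: 0.0
```

>>> move_arm([
  [[100,0,0,0.06,0],[100,0,0,0.06,0],[100,0,0,0.03,0],[100,0,0,0,0]],
])

```text
time: 38.75
tool_pos: [0.628, -0.2202, 0.1232]
tool_rot: [0.003, 1.0, -0.005, 0.002]
contact_force: [-0.5, 0.5, -0.6]
gripper_width: 0.999
grasp_force: 0.0
```

```bash
python3 st.py; python3 go.py .628 -.2216 .08
```

```text
38.75 j [-0.448  0.252  1.622 -0.003  1.262  1.134] pos [ 0.628 -0.22   0.123] F [-0.522  0.459 -0.612] w 0.999 0.0
plane r 0.661 tilt out deg 0.3 lat -0.2 yaw y -90.6
total [-0.     0.002  0.072] rows 2 per row [-0.     0.001  0.036]
```

>>> move_arm([
  [[100,0,0.002,0.036,0],[100,0,0,0.036,0],[100,0,0,0.005,0],[60,0,0,0,0],[40,0,0,0,0]],
])

```text
time: 39.17
tool_pos: [0.6334, -0.2249, 0.0859]
tool_rot: [0.005, 1.0, -0.006, 0.008]
contact_force: [0.3, -0.9, 0.8]
gripper_width: 0.751
grasp_force: 0.2
```

>>> move_arm([
  [[40,0,0,0,0],[40,0,0,0,0],[40,0,0,0,0]],
])

```text
time: 39.42
tool_pos: [0.634, -0.2255, 0.0865]
tool_rot: [0.006, 1.0, -0.006, 0.009]
contact_force: [-0.7, 1.2, 5.9]
gripper_width: 0.714
grasp_force: 66.2
```

```bash
python3 st.py
```

```text
39.42 j [-0.451  0.301  1.63  -0.003  1.19   1.132] pos [ 0.634 -0.226  0.087] F [-0.729  1.193  5.873] w 0.714 66.2
plane r 0.669 tilt out deg 1.2 lat -0.1 yaw y -90.7
```

>>> move_arm([
  [[40,0,0,-0.02,0],[40,0,0,-0.05,0],[40,0,0,-0.06,0],[40,0,0,-0.06,0],[40,0,0,-0.04,1]],
])

```text
time: 39.83
tool_pos: [0.631, -0.2241, 0.2259]
tool_rot: [0.006, 0.998, -0.059, 0.009]
contact_force: [0.0, -0.9, -1.4]
gripper_width: 0.711
grasp_force: 66.1
```

```bash
python3 st.py; python3 go.py .4836 -.119 .22
```

```text
39.83 j [-0.451  0.163  1.545 -0.003  1.413  1.239] pos [ 0.631 -0.224  0.226] F [ 0.011 -0.947 -1.44 ] w 0.711 66.1
plane r 0.666 tilt out deg 1.2 lat -0.2 yaw y -96.8
total [-0.265 -0.145  0.003] rows 5 per row [-0.053 -0.029  0.001]
```

>>> move_arm([
  [[40,-0.04,-0.02,0,0],[40,-0.05,-0.028,0,0],[40,-0.05,-0.028,0,0],[40,-0.05,-0.028,0,0],[40,-0.04,-0.028,0,0]],
])

```text
time: 40.25
tool_pos: [0.5002, -0.128, 0.2182]
tool_rot: [0.005, 0.998, -0.058, 0.006]
contact_force: [0.8, 0.6, -1.8]
gripper_width: 0.718
grasp_force: 66.1
```

>>> move_arm([
  [[40,-0.02,-0.01,0,0],[40,0,0,0,0],[40,0,0,0,0]],
])

```text
time: 40.5
tool_pos: [0.491, -0.1214, 0.2188]
tool_rot: [0.005, 0.998, -0.058, 0.008]
contact_force: [0.3, -0.1, -2.5]
gripper_width: 0.713
grasp_force: 66.1
```

```bash
python3 st.py; python3 go.py .49 -.1197 .18
```

```text
40.5 j [-0.387 -0.223  1.935 -0.005  1.412  1.3  ] pos [ 0.491 -0.121  0.219] F [ 0.265 -0.065 -2.547] w 0.713 66.1
plane r 0.501 tilt out deg 1.0 lat -0.3 yaw y -96.7
total [-0.003 -0.003  0.065] rows 1 per row [-0.003 -0.003  0.065]
```

>>> move_arm([
  [[40,-0.003,-0.003,0.03,0],[40,0,0,0.035,0],[40,0,0,0,0],[40,0,0,0,0]],
])

```text
time: 40.83
tool_pos: [0.49, -0.1203, 0.1783]
tool_rot: [0.004, 0.998, -0.058, 0.006]
contact_force: [-0.3, 0.3, -2.1]
gripper_width: 0.711
grasp_force: 66.2
```

```bash
python3 st.py; python3 go.py .49 -.1197 .162
```

```text
40.83 j [-0.386 -0.187  1.974 -0.005  1.342  1.303] pos [ 0.49  -0.12   0.178] F [-0.26   0.266 -2.058] w 0.711 66.2
plane r 0.499 tilt out deg 0.8 lat -0.3 yaw y -96.7
total [-0.    -0.001  0.027] rows 1 per row [-0.    -0.001  0.027]
```

>>> move_arm([
  [[40,0,0,0.015,0],[40,0,0,0.01,0],[40,0,0,0,0]],
])

```text
time: 41.08
tool_pos: [0.4904, -0.1202, 0.1637]
tool_rot: [0.004, 0.998, -0.058, 0.006]
contact_force: [-0.4, -0.1, -2.7]
gripper_width: 0.716
grasp_force: 66.3
```

>>> move_arm([
  [[40,0,0,0.01,0],[40,0,0,0,0]],
])

```text
time: 41.25
tool_pos: [0.4905, -0.1202, 0.1578]
tool_rot: [0.005, 0.998, -0.058, 0.007]
contact_force: [-0.8, -0.3, -2.7]
gripper_width: 0.711
grasp_force: 66.3
```

>>> move_arm([
  [[40,0,0,0.007,0],[40,0,0,0,0]],
])

```text
time: 41.42
tool_pos: [0.4918, -0.1207, 0.1575]
tool_rot: [0.005, 0.998, -0.058, 0.008]
contact_force: [-5.8, 2.0, 9.5]
gripper_width: 0.713
grasp_force: 67.7
```

Contact came at the predicted seated height. I'll release and rise.

>>> move_arm([
  [[40,0,0,-0.006,0],[90,0,0,0,0],[90,0,0,0,0],[90,0,0,0,0],[90,0,0,-0.03,0]],
])

```text
time: 41.83
tool_pos: [0.4883, -0.1192, 0.1723]
tool_rot: [0.004, 0.998, -0.058, 0.004]
contact_force: [-0.6, 0.6, 0.6]
gripper_width: 0.9
grasp_force: 0.0
```

>>> move_arm([
  [[90,0,0,-0.06,0],[90,0,0,-0.06,0],[90,0,0,-0.06,0],[100,0,0,-0.06,0],[100,0,0,0,0]],
])

```text
time: 42.25
tool_pos: [0.4912, -0.1196, 0.3295]
tool_rot: [0.007, 0.998, -0.058, 0.014]
contact_force: [0.4, 0.4, 1.8]
gripper_width: 1.001
grasp_force: 0.0
```

```bash
python3 st.py
python3 - <<'E'
from box import *
im,c=shot('w13')
print('d',fit(im,c,.158,(.484,-.119,-.117)));print('a',fit(im,c,.046,(.628,-.222,0)))
for n,x,y,z in(('p',.4841,-.119,.158),):print(rect(x,y,-.117,.054,.031,z,c).round(0).tolist())
E
python3 go.py .62 -.222 .3
```

```text
42.25 j [-0.384 -0.29   1.807 -0.004  1.593  1.303] pos [ 0.491 -0.12   0.329] F [0.425 0.376 1.811] w 1.001 0.0
plane r 0.5 tilt out deg 1.8 lat -0.2 yaw y -96.7
d (np.float64(0.4823425495943756), np.float64(-0.12472971942020306), np.float64(-7.300961885327407), np.float64(-7.773833274841309))
a (np.float64(0.6267572295572461), np.float64(-0.2202197969433043), np.float64(-0.0017535898625682166), np.float64(-9.204751968383789))
[[288.0, 142.0], [352.0, 142.0], [349.0, 246.0], [290.0, 246.0]]
total [0.233 0.144 0.05 ] rows 5 per row [0.047 0.029 0.01 ]
```

>>> move_arm([
  [[100,0.045,0.028,0,0],[100,0.045,0.028,0,0],[100,0.045,0.028,0,0],[100,0.045,0.028,0.02,0],[100,0.045,0.028,0.04,0]],
])

```text
time: 42.72
tool_pos: [0.6154, -0.2196, 0.2884]
tool_rot: [0.006, 0.998, -0.058, 0.01]
contact_force: [0.9, -0.5, 1.8]
gripper_width: 0.999
grasp_force: 0.0
```

>>> move_arm([
  [[100,0.01,0,0.06,-1],[100,0,0,0.06,-0.1],[100,0,0,0.06,0],[100,0,0,0,0],[100,0,0,0,0]],
])

```text
time: 43.13
tool_pos: [0.6186, -0.2189, 0.1745]
tool_rot: [0.003, 1.0, -0.001, 0.003]
contact_force: [0.1, 0.2, 0.5]
gripper_width: 0.998
grasp_force: 0.0
```

```bash
python3 st.py
python3 - <<'E'
from box import *
im,c=shot('w14');print('a',fit(im,c,.046,(.627,-.22,0)))
E
python3 go.py .625 -.22 .044
```

```text
43.13 j [-0.452  0.18   1.614 -0.003  1.338  1.121] pos [ 0.619 -0.219  0.175] F [0.084 0.238 0.466] w 0.998 0.0
plane r 0.652 tilt out deg 0.5 lat -0.2 yaw y -90.1
a (np.float64(0.6267703841068898), np.float64(-0.2209682924582782), np.float64(-0.7645503159623531), np.float64(-9.412981033325195))
total [ 0.005 -0.002  0.224] rows 4 per row [ 0.001 -0.     0.056]
```

>>> move_arm([
  [[100,0.004,0.003,0.05,0],[100,0.002,0,0.055,0],[100,0,0,0.055,0],[100,0,0,0.05,0],[100,0,0,0.014,0]],
])

```text
time: 43.6
tool_pos: [0.6253, -0.2225, 0.0426]
tool_rot: [0.004, 1.0, -0.001, 0.006]
contact_force: [-0.8, -0.5, -0.2]
gripper_width: 0.999
grasp_force: 0.0
```

>>> move_arm([
  [[60,0,0,0,0],[40,0,0,0,0],[40,0,0,0,0],[40,0,0,0,0],[40,0,0,0,0]],
])

```text
time: 44.02
tool_pos: [0.6285, -0.2241, 0.0484]
tool_rot: [0.006, 1.0, -0.001, 0.01]
contact_force: [-0.0, -0.2, 6.9]
gripper_width: 0.712
grasp_force: 68.5
```

```bash
python3 st.py
```

```text
44.02 j [-0.453  0.336  1.658 -0.003  1.124  1.121] pos [ 0.629 -0.224  0.048] F [-0.036 -0.214  6.928] w 0.712 68.5
plane r 0.663 tilt out deg 1.3 lat -0.2 yaw y -90.1
```

>>> move_arm([
  [[40,0,0,-0.02,0],[40,0,0,-0.05,0],[40,0,0,-0.06,0],[40,0,0,-0.06,0],[40,0,0,-0.06,1]],
])

```text
time: 44.43
tool_pos: [0.6234, -0.2211, 0.1961]
tool_rot: [0.004, 0.999, -0.054, 0.007]
contact_force: [1.2, -0.0, -2.2]
gripper_width: 0.712
grasp_force: 67.5
```

>>> move_arm([
  [[40,0,0,-0.05,0.1],[40,0,0,0,0]],
])

```text
time: 44.6
tool_pos: [0.6269, -0.2226, 0.2349]
tool_rot: [0.008, 0.998, -0.058, 0.014]
contact_force: [-0.1, -0.6, -0.5]
gripper_width: 0.711
grasp_force: 67.7
```

```bash
python3 st.py; python3 go.py .5004 .024 .25
```

```text
44.6 j [-0.452  0.141  1.555 -0.003  1.414  1.236] pos [ 0.627 -0.223  0.235] F [-0.079 -0.6   -0.499] w 0.711 67.7
plane r 0.661 tilt out deg 1.8 lat -0.2 yaw y -96.7
total [-0.256 -0.383 -0.038] rows 7 per row [-0.037 -0.055 -0.005]
```

>>> move_arm([
  [[40,-0.03,-0.045,-0.005,0],[40,-0.037,-0.055,0,0],[40,-0.037,-0.055,0,0],[40,-0.037,-0.055,0,0],[40,-0.037,-0.055,0,0]],
])

```text
time: 45.02
tool_pos: [0.5342, -0.0494, 0.2235]
tool_rot: [0.004, 0.998, -0.058, 0.006]
contact_force: [0.4, -0.0, -2.1]
gripper_width: 0.713
grasp_force: 67.5
```

>>> move_arm([
  [[40,-0.037,-0.055,0,0],[40,-0.037,-0.055,0,0],[40,0,0,0,0],[40,0,0,0,0]],
])

```text
time: 45.35
tool_pos: [0.4982, 0.0216, 0.2225]
tool_rot: [0.005, 0.998, -0.056, 0.007]
contact_force: [0.2, -0.0, -2.2]
gripper_width: 0.711
grasp_force: 67.5
```

```bash
python3 st.py; python3 go.py .503 .024 .18
```

```text
45.35 j [-0.102 -0.242  1.945 -0.009  1.425  1.583] pos [0.498 0.022 0.222] F [ 0.218 -0.021 -2.236] w 0.711 67.5
plane r 0.493 tilt out deg 0.8 lat -0.5 yaw y -96.5
total [ 0.007 -0.006  0.071] rows 2 per row [ 0.003 -0.003  0.035]
```

>>> move_arm([
  [[40,0.006,-0.003,0.035,0],[40,0,-0.002,0.035,0],[40,0,0,0.01,0],[40,0,0,0,0]],
])

```text
time: 45.68
tool_pos: [0.5027, 0.0214, 0.1725]
tool_rot: [0.005, 0.998, -0.059, 0.004]
contact_force: [-0.3, -0.3, -2.4]
gripper_width: 0.712
grasp_force: 67.4
```

```bash
python3 st.py; python3 go.py .503 .024 .163
```

```text
45.68 j [-0.101 -0.182  1.979 -0.009  1.335  1.589] pos [0.503 0.021 0.172] F [-0.325 -0.252 -2.448] w 0.712 67.4
plane r 0.498 tilt out deg 0.5 lat -0.5 yaw y -96.7
total [-0.    -0.005  0.016] rows 1 per row [-0.    -0.005  0.016]
```

>>> move_arm([
  [[40,0,-0.005,0.01,0],[40,0,0,0.006,0],[40,0,0,0,0]],
])

```text
time: 45.93
tool_pos: [0.5049, 0.0246, 0.1657]
tool_rot: [0.005, 0.998, -0.058, 0.007]
contact_force: [0.8, 0.2, -1.7]
gripper_width: 0.714
grasp_force: 67.5
```

>>> move_arm([
  [[40,0,0,0.007,0],[40,0,0,0,0]],
])

```text
time: 46.1
tool_pos: [0.5048, 0.0247, 0.1614]
tool_rot: [0.005, 0.998, -0.058, 0.007]
contact_force: [-0.3, 0.3, -1.3]
gripper_width: 0.712
grasp_force: 67.5
```

>>> move_arm([
  [[40,0,0,0.006,0],[40,0,0,0,0]],
])

```text
time: 46.27
tool_pos: [0.5057, 0.0246, 0.1604]
tool_rot: [0.005, 0.998, -0.058, 0.008]
contact_force: [-3.8, 0.5, 6.7]
gripper_width: 0.706
grasp_force: 68.6
```

Seated at the predicted 0.160. I'll release, rise, and look at the single box.

>>> move_arm([
  [[40,0,0,-0.005,0],[90,0,0,0,0],[90,0,0,0,0],[90,0,0,0,0],[90,0,0,-0.03,0]],
])

```text
time: 46.68
tool_pos: [0.5023, 0.0251, 0.1753]
tool_rot: [0.005, 0.998, -0.058, 0.004]
contact_force: [-0.3, 0.4, -0.2]
gripper_width: 0.898
grasp_force: 0.0
```

>>> move_arm([
  [[90,0,0,-0.06,0],[90,0,0,-0.06,0],[90,0,0,-0.06,0],[100,0.04,0.04,-0.03,0],[100,0.05,0.04,0,0]],
])

```text
time: 47.1
tool_pos: [0.5531, -0.0277, 0.3138]
tool_rot: [0.005, 0.998, -0.057, 0.013]
contact_force: [1.0, 0.6, 0.4]
gripper_width: 1.0
grasp_force: 0.0
```

>>> move_arm([
  [[100,0.05,0.04,0,0],[100,0.04,0.03,0,0],[100,0,0,0,0],[100,0,0,0,0]],
])

```text
time: 47.43
tool_pos: [0.6, -0.0767, 0.3063]
tool_rot: [0.004, 0.998, -0.059, 0.006]
contact_force: [-0.9, 1.0, -0.1]
gripper_width: 1.003
grasp_force: 0.0
```

```bash
python3 st.py
python3 - <<'E'
from box import *
im,c=shot('w15');print('single',fit(im,c,.046,(.621,-.065,.17)))
h=cv2.cvtColor(im,cv2.COLOR_RGB2HSV);m=((h[...,0]>80)&(h[...,0]<100)&(h[...,1]>60)&(h[...,2]>40)).astype(np.uint8)
n,l,s,ce=cv2.connectedComponentsWithStats(m);print([s[i].tolist() for i in range(1,n) if s[i][4]>300])
print(rect(.621,-.065,.17,.054,.031,.046,c).round(0).tolist())
E
```

```text
47.43 j [-0.247 -0.027  1.611 -0.006  1.544  1.442] pos [ 0.6   -0.077  0.306] F [-0.913  1.026 -0.079] w 1.003 0.0
plane r 0.601 tilt out deg 0.8 lat -0.4 yaw y -96.8
single (np.float64(0.6206239048573008), np.float64(-0.06327227447349457), np.float64(9.112891730300852), np.float64(-9.435730934143066))
[[272, 109, 71, 95, 4225], [195, 212, 216, 130, 22332]]
[[272.0, 122.0], [320.0, 107.0], [344.0, 190.0], [299.0, 203.0]]
```

The single box is at (0.6206,-0.0633), yaw 9.1°, slightly under the lid's overhang. I'll grip it a little outward and slide it out before lifting.

>>> move_arm([
  [[100,0,0,0,-1],[100,0,0,0,-1],[100,0,0,0,-0.65],[100,0,0,0,0]],
])

```text
time: 47.82
tool_pos: [0.5989, -0.0745, 0.3075]
tool_rot: [0.006, 0.997, 0.082, 0.007]
contact_force: [-0.6, -0.7, 0.3]
gripper_width: 0.999
grasp_force: 0.0
```

```bash
python3 st.py; python3 go.py .6285 -.062 .15
```

```text
47.82 j [-0.244 -0.032  1.614 -0.006  1.544  1.163] pos [ 0.599 -0.075  0.307] F [-0.615 -0.733  0.296] w 0.999 0.0
plane r 0.599 tilt out deg 0.9 lat -0.4 yaw y -80.6
total [ 0.049 -0.016  0.263] rows 5 per row [ 0.01  -0.003  0.053]
```

>>> move_arm([
  [[100,0.025,-0.008,0.03,0],[100,0.025,-0.008,0.05,0],[100,0,0,0.06,0],[100,0,0,0.06,0],[100,0,0,0.06,0]],
])

```text
time: 48.23
tool_pos: [0.6296, -0.0619, 0.1507]
tool_rot: [0.006, 0.997, 0.08, 0.007]
contact_force: [1.3, -0.2, -0.4]
gripper_width: 1.003
grasp_force: 0.0
```

>>> move_arm([
  [[100,0,0,0,0],[100,0,0,0,0]],
])

```text
time: 48.4
tool_pos: [0.6279, -0.062, 0.1494]
tool_rot: [0.005, 0.997, 0.08, 0.004]
contact_force: [-0.0, -1.1, 0.7]
gripper_width: 1.002
grasp_force: 0.0
```

```bash
python3 st.py; python3 go.py .6285 -.0622 .043
```

```text
48.4 j [-0.213  0.147  1.696 -0.007  1.289  1.199] pos [ 0.628 -0.062  0.149] F [-0.017 -1.088  0.677] w 1.002 0.0
plane r 0.627 tilt out deg 0.6 lat -0.4 yaw y -80.8
total [-0.    -0.001  0.177] rows 3 per row [-0.    -0.     0.059]
```

>>> move_arm([
  [[100,0,-0.001,0.05,0],[100,0,0,0.055,0],[100,0,0,0.05,0],[100,0,0,0.02,0],[100,0,0,0,0]],
])

```text
time: 48.82
tool_pos: [0.6304, -0.0632, 0.0458]
tool_rot: [0.005, 0.997, 0.08, 0.005]
contact_force: [-0.1, 0.6, 0.7]
gripper_width: 0.996
grasp_force: 0.0
```

>>> move_arm([
  [[60,0,0,0,0],[40,0,0,0,0],[40,0,0,0,0],[40,0,0,0,0],[40,0,0,0,0]],
])

```text
time: 49.23
tool_pos: [0.6341, -0.064, 0.0509]
tool_rot: [0.007, 0.997, 0.08, 0.01]
contact_force: [0.1, -1.1, 7.1]
gripper_width: 0.71
grasp_force: 67.4
```

```bash
python3 st.py
```

```text
49.23 j [-0.215  0.272  1.733 -0.008  1.114  1.199] pos [ 0.634 -0.064  0.051] F [ 0.128 -1.101  7.149] w 0.71 67.4
plane r 0.633 tilt out deg 1.3 lat -0.4 yaw y -80.8
```

>>> move_arm([
  [[40,0.005,0,-0.006,0],[40,0.012,0,-0.003,0],[40,0.015,0,-0.002,0],[40,0.005,0,-0.01,0],[40,0,0,-0.03,0]],
])

```text
time: 49.65
tool_pos: [0.6514, -0.059, 0.0745]
tool_rot: [0.005, 0.997, 0.081, 0.004]
contact_force: [-1.4, -0.1, -2.3]
gripper_width: 0.707
grasp_force: 66.4
```

>>> move_arm([
  [[40,0,0,-0.06,0],[40,0,0,-0.06,0],[40,0,0,-0.06,0],[40,0,0,-0.06,0],[40,0,0,-0.06,0]],
])

```text
time: 50.07
tool_pos: [0.6501, -0.0575, 0.2591]
tool_rot: [0.006, 0.997, 0.081, 0.006]
contact_force: [0.9, -0.5, -1.2]
gripper_width: 0.711
grasp_force: 66.4
```

```bash
python3 st.py
```

```text
50.07 j [-0.199  0.107  1.551 -0.007  1.469  1.211] pos [ 0.65  -0.058  0.259] F [ 0.857 -0.481 -1.23 ] w 0.711 66.4
plane r 0.649 tilt out deg 0.9 lat -0.4 yaw y -80.8
```

>>> move_arm([
  [[40,0,0,0,1],[40,0,0,0,1],[40,0,0,0,0.65],[40,0,0,0,0]],
])

```text
time: 50.4
tool_pos: [0.6504, -0.0576, 0.2576]
tool_rot: [0.005, 0.998, -0.059, 0.007]
contact_force: [0.2, 0.2, -0.8]
gripper_width: 0.705
grasp_force: 66.4
```

```bash
python3 st.py; python3 go.py .4986 -.1212 .25
```

```text
50.4 j [-0.199  0.108  1.552 -0.007  1.466  1.489] pos [ 0.65  -0.058  0.258] F [ 0.221  0.156 -0.779] w 0.705 66.4
plane r 0.649 tilt out deg 0.9 lat -0.4 yaw y -96.7
total [-0.239  0.135  0.01 ] rows 5 per row [-0.048  0.027  0.002]
```

>>> move_arm([
  [[40,-0.035,0.02,0,0],[40,-0.048,0.027,0,0],[40,-0.048,0.027,0,0],[40,-0.048,0.027,0,0],[40,-0.04,0.02,0,0]],
])

```text
time: 50.82
tool_pos: [0.5095, -0.1151, 0.2555]
tool_rot: [0.005, 0.998, -0.057, 0.006]
contact_force: [0.8, 0.1, -1.6]
gripper_width: 0.71
grasp_force: 66.4
```

>>> move_arm([
  [[40,-0.02,0.014,0.01,0],[40,0,0,0,0],[40,0,0,0,0]],
])

```text
time: 51.07
tool_pos: [0.4981, -0.1217, 0.2497]
tool_rot: [0.004, 0.998, -0.058, 0.007]
contact_force: [-0.6, 0.7, -2.0]
gripper_width: 0.714
grasp_force: 66.4
```

```bash
python3 st.py; python3 go.py .4986 -.1212 .215
python3 - <<'E'
from h import *
# teal outlines of lid/boxes vs model, side and scene pictures kept for reference
for n in('scene','side'):
    im=grab_frame(n);cv2.imwrite('pics/%s16_raw.png'%n,im[:,:,::-1])
E
```

```text
51.07 j [-0.383 -0.226  1.886 -0.004  1.466  1.305] pos [ 0.498 -0.122  0.25 ] F [-0.551  0.725 -2.007] w 0.714 66.4
plane r 0.508 tilt out deg 0.9 lat -0.2 yaw y -96.7
total [-0.    -0.001  0.058] rows 1 per row [-0.    -0.001  0.058]
```

>>> move_arm([
  [[40,0,-0.001,0.03,0],[40,0,0,0.028,0],[40,0,0,0,0],[40,0,0,0,0]],
])

```text
time: 51.5
tool_pos: [0.4991, -0.1208, 0.2142]
tool_rot: [0.004, 0.998, -0.058, 0.006]
contact_force: [0.8, 0.4, -1.3]
gripper_width: 0.709
grasp_force: 66.4
```

```bash
python3 st.py; python3 go.py .4986 -.1212 .205
```

```text
51.5 j [-0.38  -0.197  1.921 -0.004  1.404  1.306] pos [ 0.499 -0.121  0.214] F [ 0.847  0.383 -1.251] w 0.709 66.4
plane r 0.508 tilt out deg 0.8 lat -0.2 yaw y -96.6
total [-0.001  0.001  0.015] rows 1 per row [-0.001  0.001  0.015]
```

>>> move_arm([
  [[40,0,0,0.01,0],[40,0,0,0,0]],
])

```text
time: 51.67
tool_pos: [0.4996, -0.1214, 0.2094]
tool_rot: [0.005, 0.998, -0.058, 0.007]
contact_force: [-0.2, -0.4, -2.1]
gripper_width: 0.707
grasp_force: 66.4
```

>>> move_arm([
  [[40,-0.001,0,0.007,0],[40,0,0,0,0]],
])

```text
time: 51.83
tool_pos: [0.4985, -0.1214, 0.2048]
tool_rot: [0.005, 0.998, -0.058, 0.007]
contact_force: [0.0, 0.5, -1.9]
gripper_width: 0.709
grasp_force: 66.4
```

>>> move_arm([
  [[40,0,0,0.006,0],[40,0,0,0,0]],
])

```text
time: 52.0
tool_pos: [0.4993, -0.1217, 0.2038]
tool_rot: [0.005, 0.998, -0.058, 0.008]
contact_force: [-2.8, 1.7, 6.8]
gripper_width: 0.71
grasp_force: 67.4
```

Seated at the predicted height. I'll release, rise and check numerically.

>>> move_arm([
  [[40,0,0,-0.005,0],[90,0,0,0,0],[90,0,0,0,0],[90,0,0,0,0],[90,0,0,-0.03,0]],
])

```text
time: 52.42
tool_pos: [0.4963, -0.1205, 0.2184]
tool_rot: [0.003, 0.998, -0.058, 0.004]
contact_force: [0.0, -0.7, -0.5]
gripper_width: 0.899
grasp_force: 0.0
```

>>> move_arm([
  [[90,0,0,-0.06,0],[90,0,0,-0.06,0],[90,0,0,-0.06,0],[90,0,0,-0.06,0],[90,0,-0.05,0,0]],
])

```text
time: 52.83
tool_pos: [0.5018, -0.0934, 0.3755]
tool_rot: [0.008, 0.998, -0.061, 0.014]
contact_force: [1.5, 0.5, 0.9]
gripper_width: 0.897
grasp_force: 0.0
```

>>> move_arm([
  [[90,-0.02,-0.05,0,0],[90,0,0,0,0],[90,0,0,0,0],[90,0,0,0,0],[90,0,0,0,0]],
])

```text
time: 53.25
tool_pos: [0.4913, -0.0594, 0.3651]
tool_rot: [0.005, 0.998, -0.059, 0.007]
contact_force: [-0.1, -0.2, 0.4]
gripper_width: 0.901
grasp_force: 0.0
```

```bash
python3 st.py
python3 - <<'E'
from box import *
im,c=shot('w17')
print('a',fit(im,c,.158,(.503,.025,-.117)),'top',fit(im,c,.199,(.4855,-.12,-.117)),'lid',fit(im,c,.117,(.4935,-.0475,-.117),.074,.116))
for n in('scene','side','wrist'):
    i=grab_frame(n);cv2.imwrite('pics/%s18_raw.png'%n,i[:,:,::-1]);h=cv2.cvtColor(i,cv2.COLOR_RGB2HSV);m=((h[...,0]>80)&(h[...,0]<100)&(h[...,1]>90)&(h[...,2]>50)).astype(np.uint8)
    k,l,s,ce=cv2.connectedComponentsWithStats(m);print(n,[s[j].tolist() for j in range(1,k) if s[j][4]>60])
# white of the box sides under each teal top, seen by the side/scene cameras: predicted top corners
for nm,x,y,z in(('a',.503,.025,.158),('top',.4855,-.12,.199)):
    for cam in('scene','side'):print(nm,cam,rect(x,y,-.117,.054,.031,z,get_calibration(cam)).round(0).tolist())
E
```

```text
53.25 j [-0.267 -0.313  1.767 -0.006  1.672  1.42 ] pos [ 0.491 -0.059  0.365] F [-0.078 -0.175  0.431] w 0.901 0.0
plane r 0.49 tilt out deg 0.9 lat -0.4 yaw y -96.7
a (np.float64(0.5227306197196975), np.float64(0.02415813681464426), np.float64(-8.072440515467122), np.float64(-7.833195686340332)) top (np.float64(0.4864826016150373), np.float64(-0.11883073355419965), np.float64(-7.703743401849486), np.float64(-7.981066703796387)) lid (np.float64(0.49571939803431847), np.float64(-0.04349421598328024), np.float64(-6.92022429800129), np.float64(-8.632625579833984))
scene [[263, 182, 61, 54, 1394]]
side [[346, 152, 39, 22, 476], [320, 172, 69, 54, 1601], [199, 312, 29, 62, 795]]
wrist [[211, 111, 207, 128, 23704]]
a scene [[291.0, 182.0], [298.0, 191.0], [272.0, 200.0], [266.0, 191.0]]
a side [[328.0, 200.0], [335.0, 188.0], [370.0, 197.0], [363.0, 211.0]]
top scene [[308.0, 195.0], [317.0, 205.0], [289.0, 215.0], [281.0, 205.0]]
top side [[346.0, 162.0], [353.0, 152.0], [386.0, 159.0], [380.0, 170.0]]
```

The side view's top-box outline matches the prediction at (346–386, 152–170), and no teal boxes remain elsewhere. All three boxes stopped at their seated heights, so I'm handing in.

```bash
python3 -c "
from plant import job
print(job.job_done())"
```

```text
the job is handed in; nothing more can be done
None
```

I handed the job in, but it returned no verdict: the bars are in the tub, the empty tray is back on the mat, the lid is on the tub, and the three small boxes stand on the lid (one of them on another). The lid and boxes stopped at their seated heights; the mug, honey jar and tea box were never approached.

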